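Open the roll-top stamp cabinet and stamp the slip

TASK

Raise the slatted cover of the stamp cabinet all the way until it stays open by itself, take out the red-handled stamp and press it down firmly and squarely inside the red printed box on the blue slip, touching the slip nowhere else with it. Then stand the stamp gently upright on the bare part of the green stamping mat and let go. Leave the cover open, the other stamps in their rack and the rest of the desk undisturbed.

Things in the scene. Friction and masses are not known exactly. Their poses are not given: they have to be found in the camera images.
- case: Fixed light-grey roll-top cabinet, 320 deep (x) x 338 wide (y) x 260 mm high. Origin: centre of its underside on the desk; -x is its front (to the robot). Lowest 75 mm: a drawer, not used. Its fixed front ends in a black sill 132 mm in front of the origin, 157 mm up. Inner width 310 mm between D-shaped cheeks. A fixed hood closes the rear half; the cover runs in under it as it rises.
- cover (a joint): Slatted wooden cover with aluminium bottom rail, in circular side tracks. 0 = shut, 1.45 rad = open stop; growing, the bar goes up and back (positive about the case's +y). It takes 2 to 4 N at the bar. Let go below 0.3 rad it slides shut; from about 0.4 to 0.85 it stays put; beyond 0.95 its own weight carries it slowly on to the open stop, where it stays.
- case_axis (a point): Centre of the circular tracks: 100 mm above the case's origin, fixed; its y axis is the cover's axis of turning, x points to the case's rear.
- cover_bar (a point): Centre of the cover's lifting bar: round steel, 12 mm thick, 150 mm long along the case's y, on two 9 mm posts 64 mm either side of this point; 30 mm clear of the rail behind it. It moves on a 181 mm circle about case_axis: at joint value q it is 181*cos(0.506+q) mm in front of the axis and 181*sin(0.506+q) mm above. It can be gripped leaning about 45 deg and guided round the arc.
- stamp_red: Pre-inked hand stamp, red grip, 0.12 kg. Origin: centre of its foot (printing face); z up through the handle, y the long side of the foot. Body 30 x 46 mm (x, y), 34 mm high; flat-sided grip 22 x 28 mm (x, y) from 42 to 88 mm above the foot. At the start in one of the rack's three recesses, z leaning 35 deg from vertical towards the case's front, y along the case's y.
- rack (a point): Floor of the middle recess of the white stamp rack in the cabinet, 35 mm behind and 112 mm above the case's origin; axes as the case's. Recesses 32 x 48 mm, 30 mm deep along the leaning stamp, 75 mm apart along y; a stamp is drawn out along its own z. The stamps' tops come to 184 mm above the desk. The open cover's rail hangs 40 mm behind the origin, 230 mm up.
- stamp_blue: same form as stamp_red but with a blue grip; a bystander that stays in its recess
- stamp_black: same form as stamp_red but with a black grip; a bystander that stays in its recess
- slip: Fixed light-blue slip booklet, 165 x 115 x 3 mm (x, y, z), on the mat. Origin: centre of its underside.
- slip_box (a point): Centre of the red printed box (outer 50 x 66 mm, slip's x and y) on the slip's top face, which is 7 mm above the desk. The stamp's foot goes inside it, long side along the box's long side (either way round). Firmly: pressed down with more than 5 N, 10 to 15 N is right.
- mat: Fixed dark green rubber stamping mat, 190 x 270 x 4 mm (x, y, z). Origin: centre of its underside. The slip covers the half towards its +y; the rest is bare.
- mat_free (a point): Middle of the bare part of the mat, on its top face 4 mm above the desk; about 110 mm (y) by 180 mm (x) is free around it.
- notes_a: Banded bundle of banknote-sized paper, 70 x 150 x 18 mm, loose bystander; origin: centre of its underside.
- notes_b: Banded bundle of banknote-sized paper, 70 x 150 x 30 mm, loose bystander; origin: centre of its underside.
- tape: Roll of tape lying flat, 90 mm across, 22 mm high, loose bystander; origin: centre of its underside.
- sponge_pot: White pot with a pink sponge, 66 mm across, 22 mm high, loose bystander; origin: centre of its underside.
- pen_cup: Clear pen cup, 76 mm across, 95 mm high, pens to 150 mm, loose bystander; origin: centre of its underside.
- scissors: Scissors with blue handles, 170 mm long, lying flat, loose bystander; origin: centre of its underside.
Mind the look-alikes: they are no part of the job. There is more than one size of the slip; the one meant has the size given above.

How it is judged:
By the outcome, as a careful person would: the job done as asked, in the order asked, and still so for the second after the job is handed in, with the robot touching nothing.
It also fails if it takes over 54 s, if anything falls off the work surface, if the arm or the gripper's body presses on something with over 40 N, if the wrist force passes 120 N, or if a joint passes its speed limit or range.

ROBOT

A 6-joint arm with a two-finger parallel gripper is mounted at the origin on the work surface. World frame = base frame: x ahead of the robot, y to its left, z up, the work surface at z = 0. Lengths are in m, angles in rad, forces in N, time in s.
With the tool pointing down it reaches from about 0.425 to 0.95 m from the base axis. Payload 3.5 kg.
Tool frame: the origin (TCP) lies on the centre line of the jaws, within the pads' length; the fingertips stand 25 mm ahead of it and the grasp point (between the pads) lies 6 mm ahead of it; y points along the fingers, z is the direction in which the jaws open and shut, and the axes are right-handed (so a half turn about y gives the same grasp; the last joint's range is limited). The gripper opens to 85 mm and grips with 20 to 120 N. Pads are 22 mm wide; open, the fingers measure 114 mm over their backs; the gripper's body (76 mm by 85 mm) begins 54 mm behind the grasp point. The pads swing forward as they close: fully open they stand 13 mm farther back than shut.
Start: joints at [1.006, 0.286, 1.577, -0, 1.279, -0.15], TCP at [0.272, 0.618, 0.256] pointing down, gripper open.
Joint ranges: [-2.77, 2.77], [-0.9, 2.22], [0.21, 2.48], [-1.53, 4.67], [0.24, 2.81], [-2.84, 2.84]. Speed limits (rad/s): [2.79, 2.79, 3.14, 3.14, 3.14, 3.14].

INTERFACE

Orientations are given as a unit quaternion [x, y, z, w].
In Python, from plant import ctrl gives the robot as it stands.
- The arm moves only by the tool arm_command, never from a script. Its argument "steps" is a list of rows, each an object with "hand": the opening, from 0 (shut) to 1 (fully open); "travel": the shift along the tool's x, y, z in units of 0.3 m (1.0 is 0.3 m), a list of three; "rotation": the turn, a rotation vector about the tool's x, y, z in units of 30 degrees (1.0 is 30 degrees), a list of three. A call has 1 to 20 rows; each row shifts and turns the pose as measured when the row begins, along the tool's axes as they then stand; what a row does not reach is not made up. A row lasts 1/8 s, in which the tool goes at most 62.5 mm and 10.7 degrees, less where a joint would pass 70% of its speed; a pose out of reach is approached as far as the arm can. A call with a number of a shift or a turn outside -1 to 1 is refused whole. A call with a gripper value outside its range is refused whole. The fingers move at their own pace and stop on an object; "grip_force" is the grip in N (left out, the last holds). Time passes only in rows, so rows that do not move let the fingers close. It gives the time, the measured TCP pose, the force and the opening at its end, in the units of the state.
- ctrl.get_state(): the state, without advancing time (a new reading comes with each control period).
- ctrl.read_camera(name): name is "scene" or "top" or "wrist"; returns (picture, depth): 400x640x3 uint8, blue, green, red; 400x640 float32, m along the optical axis (not along the pixel's ray), 0 where there is no reading.
- ctrl.camera_params(name): a dict with "fx", "fy", "cx", "cy" (pixels), "distortion" ([k1, k2, p1, p2, k3] as OpenCV has them; the pictures are not rectified), "extrinsics" (4x4, takes a point from camera to world coordinates); the wrist camera has in their place "tool_from_camera" (4x4, takes a point from camera to tool coordinates, whose origin is the TCP and whose axes are the tool frame's). Camera axes: x right, y down, z forward; pixel columns grow to the right and rows downward; lengths in m; the calibration is good to about 2 mm. A picture is of the moment at which its call begins: read the wrist's pose just before it. camera_params takes no time and is no camera call.
- ctrl.sign_off(): hands the job in, once; it reports no verdict.
Trained networks look in the newest picture that a camera, given by its name, has taken for a name from the list of things; names that differ only in an ending like _2 or _b are one class to them, and where a whole thing is asked for, a point or a joint stands for the part that bears it (a point fixed in the world has none). Each returns a list of dicts, best first, with "score" (0 to 1); they miss things now and then, are a little off and sometimes report something else, mostly with a low value. They report only what shows in the picture. A call takes as long as a camera call. They do not tell look-alikes from the thing itself.
- ctrl.masks_of(camera, thing): "region" (400x640 bool, what is visible of it) and "at" ([column, row] in pixels, amid what is visible of it).
The state is a dict: "time": time; "qpos": joint angles; "dq": joint speeds; "joint_efforts": joint torques, N m; "eef_pos": TCP position; "tcp_rot": TCP orientation; "contact_force": force on the tool from outside, world axes, zero at the start; "wrist_torque": the same for the moment, N m; "opening": opening from 0.0 (shut) to 1.0 (fully open).
Only numpy, scipy, OpenCV 4.12 (cv2) and the standard library are available. Lean on these libraries where they do the work, as an engineer would, in place of code of your own. Each camera call takes 0.05 s, during which the arm holds its last target.

## Working session

There is one attempt and no reset: what is moved stays moved. The work goes in short steps, Python scripts to look and compute and a tool call to move; the robot and the scene stay as the last step left them, time stands still between calls to the robot, and variables do not carry over. Pictures are saved under pics/ and viewed, and the job is handed in when it is done.

Besides the shell and the picture viewer there is one more tool, called after "Emit:" as a command line: name --argument value ..., lists and objects as JSON in quotes. arm_command: Moves the arm, as the interface text tells. Shifts and turns lie within -1 to 1; 1 stands for 0.3 m of shift or 30 degrees of turn. Its arguments: {"type":"object","properties":{"steps":{"type":"array","items":{"type":"object","properties":{"hand":{"type":"number"},"travel":{"type":"array","items":{"type":"number","minimum":-1,"maximum":1}},"rotation":{"type":"array","items":{"type":"number","minimum":-1,"maximum":1}}}}},"grip_force":{"type":"number"}},"required":["steps"]}

```bash
ls; mkdir -p pics; python3 - <<'E'
from plant import ctrl
import cv2,numpy as np
s=ctrl.get_state(); print({k:np.round(v,3).tolist() for k,v in s.items()})
for n in ["scene","top","wrist"]:
    p,d=ctrl.read_camera(n); cv2.imwrite(f"pics/{n}0.png",p); np.save(f"pics/{n}0.npy",d)
    c=ctrl.camera_params(n); print(n,{k:np.round(v,4).tolist() for k,v in c.items()})
E
```

```text
pics
{'time': 0.0, 'qpos': [1.006, 0.287, 1.578, 0.0, 1.279, -0.15], 'dq': [-0.001, 0.001, -0.001, -0.0, 0.001, 0.001], 'joint_efforts': [-0.001, -40.595, -29.264, -0.0, 0.006, -0.0], 'eef_pos': [0.272, 0.617, 0.255], 'tcp_rot': [0.693, -0.146, 0.145, -0.691], 'contact_force': [-0.288, -0.321, -0.26], 'wrist_torque': [0.013, 0.008, -0.025], 'opening': 0.997}
scene {'fx': 476.8116, 'fy': 476.8116, 'cx': 318.5944, 'cy': 192.1289, 'distortion': [-0.0473, 0.0, 0.0, 0.0, 0.0], 'extrinsics': [[0.9945, 0.0991, -0.0335, 0.5327], [0.1046, -0.9436, 0.3142, -0.4598], [-0.0004, -0.316, -0.9488, 1.5426], [0.0, 0.0, 0.0, 1.0]]}
top {'fx': 382.5512, 'fy': 382.5512, 'cx': 322.7035, 'cy': 202.9602, 'distortion': [0.0133, 0.0, 0.0, 0.0, 0.0], 'extrinsics': [[0.0237, -0.9832, 0.181, 0.3029], [-0.9997, -0.025, -0.0051, -0.0042], [0.0095, -0.1808, -0.9835, 1.2072], [0.0, 0.0, 0.0, 1.0]]}
wrist {'fx': 306.0902, 'fy': 306.0902, 'cx': 323.1401, 'cy': 203.1448, 'distortion': [-0.0335, 0.0, 0.0, 0.0, 0.0], 'tool_from_camera': [[0.0005, 0.9543, 0.2988, -0.0762], [-0.0008, -0.2988, 0.9543, -0.1175], [1.0, -0.0007, 0.0006, -0.0008], [0.0, 0.0, 0.0, 1.0]]}
```

View pics/scene0.png

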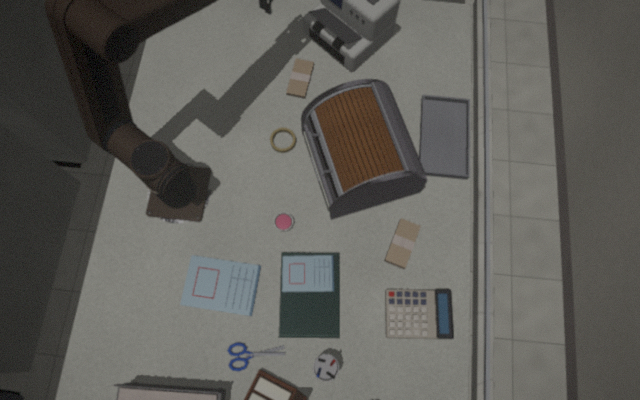

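View pics/top0.png

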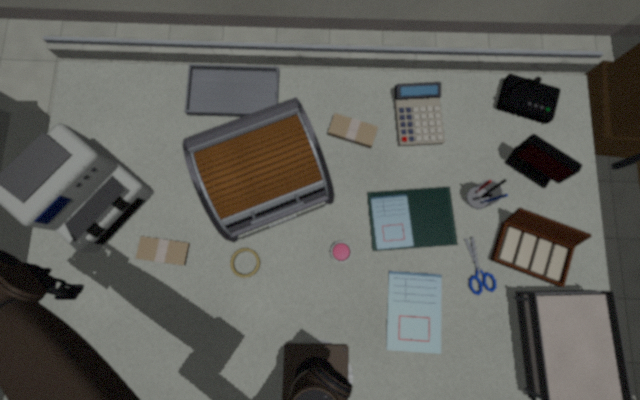

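View pics/wrist0.png

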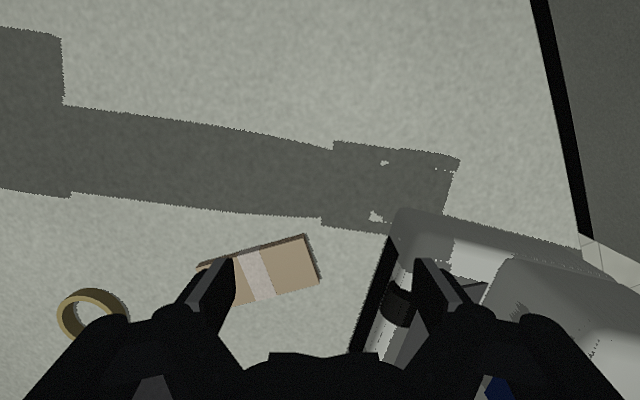

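The scene shows the cabinet at top (255,165) and the mat with the small slip at (412,218). The larger slip, lying off the mat at (415,312), is the look-alike. Next I'll measure the poses.

```bash
cat > h.py <<'E'
from plant import ctrl
import cv2,numpy as np
from scipy.spatial.transform import Rotation as R
def K(c): return np.array([[c['fx'],0,c['cx']],[0,c['fy'],c['cy']],[0,0,1.]]),np.array(c['distortion'])
def T_of(name,s=None):
    c=ctrl.camera_params(name)
    if name!='wrist': return c,np.array(c['extrinsics'])
    T=np.eye(4);T[:3,:3]=R.from_quat(s['tcp_rot']).as_matrix();T[:3,3]=s['eef_pos']
    return c,T@np.array(c['tool_from_camera'])
def cloud(name,d,s=None):
    c,T=T_of(name,s);k,D=K(c)
    v,u=np.mgrid[0:400,0:640]
    n=cv2.undistortPoints(np.stack([u,v],-1).reshape(-1,1,2).astype(np.float64),k,D).reshape(400,640,2)
    P=np.concatenate([n*d[...,None],d[...,None]],-1)
    return P@T[:3,:3].T+T[:3,3]
def proj(name,P,s=None):
    c,T=T_of(name,s);k,D=K(c);Ti=np.linalg.inv(T)
    return cv2.projectPoints(np.asarray(P,float).reshape(-1,3),cv2.Rodrigues(Ti[:3,:3])[0],Ti[:3,3],k,D)[0].reshape(-1,2)
def ray_z(name,uv,z,s=None):
    c,T=T_of(name,s);k,D=K(c)
    n=cv2.undistortPoints(np.asarray(uv,float).reshape(-1,1,2),k,D).reshape(-1,2)
    r=np.c_[n,np.ones(len(n))]@T[:3,:3].T
    return T[:3,3]+r*((z-T[2,3])/r[:,2])[:,None]
E
python3 - <<'E'
from h import *
for n in ["top","scene"]:
    P=cloud(n,np.load(f"pics/{n}0.npy"))
    np.save(f"pics/{n}P.npy",P)
    for t in ["case","cover","mat","slip","slip_box","stamp_red"]:
        L=ctrl.masks_of(n,t)
        for j,m in enumerate(L[:3]):
            r=m['region'];q=P[r];q=q[np.isfinite(q).all(1)]
            print(n,t,round(m['score'],2),np.round(m['at']),r.sum(),np.round(np.median(q,0),3))
            np.save(f"pics/m_{n}_{t}_{j}.npy",r)
            rr=cv2.minAreaRect(q[:,:2].astype(np.float32)); print('   ',np.round(rr[0],3),np.round(rr[1],3),round(rr[2],1))
E
```

```text
top case 0.8 [260. 171.] 14701 [0.568 0.165 0.228]
    [0.546 0.167] [0.58  0.434] 22.2
top cover 0.57 [259. 168.] 9067 [0.566 0.161 0.231]
    [0.492 0.126] [0.451 0.3  ] 23.7
top cover 0.26 [261. 171.] 14518 [0.567 0.165 0.228]
    [0.552 0.148] [0.58  0.403] 23.8
top mat 0.63 [429. 217.] 2940 [ 0.491 -0.347  0.004]
    [ 0.464 -0.206] [0.22  0.467] 13.4
top slip 0.87 [412. 314.] 4291 [ 0.194 -0.295  0.004]
    [ 0.201 -0.19 ] [0.376 0.238] 88.8
top slip 0.78 [388. 219.] 1876 [ 0.47  -0.228  0.007]
    [ 0.441 -0.136] [0.18  0.337] 18.2
top slip_box 0.73 [392. 224.] 1901 [ 0.468 -0.228  0.007]
    [ 0.441 -0.136] [0.18  0.337] 18.2
top stamp_red 0.7 [261. 170.] 8857 [0.566 0.16  0.232]
    [0.492 0.126] [0.451 0.296] 23.2
scene case 0.77 [363. 147.] 12355 [0.593 0.135 0.223]
    [0.642 0.041] [0.402 0.942] 10.8
scene cover 0.97 [355. 137.] 6429 [0.571 0.155 0.232]
    [ 0.606 -0.049] [0.278 0.787] 9.3
scene cover 0.34 [365. 149.] 12320 [0.593 0.135 0.223]
    [0.653 0.02 ] [0.416 0.897] 10.8
scene mat 0.74 [309. 310.] 3072 [ 0.497 -0.349  0.004]
    [ 0.486 -0.311] [0.19  0.305] 5.3
scene slip 0.65 [308. 274.] 1811 [ 0.472 -0.228  0.007]
    [ 0.479 -0.317] [0.166 0.294] 5.3
scene slip 0.6 [220. 286.] 3721 [ 0.199 -0.296  0.004]
    [ 0.314 -0.316] [0.196 0.487] 78.6
scene slip 0.29 [248. 355.] 590 [ 0.313 -0.491  0.007]
    [ 0.397 -0.492] [0.276 0.079] 7.0
scene slip_box 0.97 [307. 273.] 1811 [ 0.471 -0.23   0.007]
    [ 0.48  -0.317] [0.165 0.294] 5.5
scene slip_box 0.63 [222. 286.] 3684 [ 0.2   -0.295  0.004]
    [ 0.313 -0.317] [0.193 0.487] 78.5
scene slip_box 0.61 [312. 309.] 3371 [ 0.499 -0.343  0.004]
    [ 0.488 -0.31 ] [0.193 0.305] 5.1
scene stamp_red 0.63 [307. 276.] 1799 [ 0.471 -0.228  0.007]
    [ 0.482 -0.317] [0.165 0.295] 6.5
scene stamp_red 0.56 [351. 136.] 6529 [0.57  0.155 0.232]
    [ 0.614 -0.047] [0.291 0.789] 9.0
```

```bash
python3 - <<'E'
import cv2
i=cv2.imread('pics/top0.png');cv2.imwrite('pics/c1.png',cv2.convertScaleAbs(cv2.resize(i[85:260,170:470],None,fx=2.6,fy=2.6,interpolation=2),alpha=1.8))
i=cv2.imread('pics/scene0.png');cv2.imwrite('pics/c2.png',cv2.convertScaleAbs(cv2.resize(i[70:345,265:435],None,fx=2.1,fy=2.1,interpolation=2),alpha=1.8))
E
```

```text
(no output)
```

View pics/c1.png

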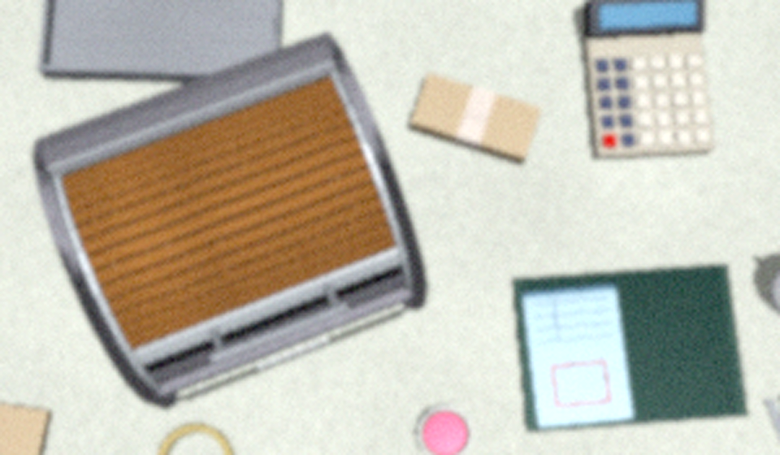

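View pics/c2.png

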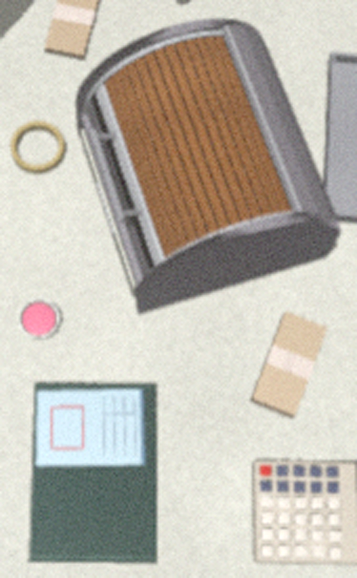

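```bash
python3 - <<'E'
from h import *
from scipy.optimize import least_squares
for n,cm in [("scene","cover_0"),("top","cover_0")]:
    P=np.load(f"pics/{n}P.npy");m=np.load(f"pics/m_{n}_{cm}.npy")
    m=cv2.erode(m.astype(np.uint8),np.ones((5,5)))>0
    q=P[m];q=q[(q[:,2]>.15)]
    def f(p):
        a=np.array([np.cos(p[0]),np.sin(p[0])]) # case x dir
        u=q[:,:2]@a-p[1]
        return np.hypot(u,q[:,2]-.1)-p[2]
    r=least_squares(f,[np.radians(20),.6,.16],loss='soft_l1',f_scale=.002)
    yaw=r.x[0];a=np.array([np.cos(yaw),np.sin(yaw)]);b=np.array([-a[1],a[0]])
    c=P[np.load(f"pics/m_{n}_case_0.npy")];
    u=c[:,:2]@a-r.x[1];v=c[:,:2]@b
    k=(c[:,2]>.17)&(np.hypot(u,c[:,2]-.1)<.2)
    vv=np.sort(v[k]);print(n,'yaw',np.degrees(yaw),'off',r.x[1],'R',r.x[2],'rms',np.sqrt(np.mean(f(r.x)**2)),'v',vv[[5,len(vv)//200,-len(vv)//200,-5]])
    w=np.percentile(v[k],[0.5,99.5]);vc=w.mean();print(np.ptp(w),'centre',a*r.x[1]+b*vc)
    v2=(q[:,:2]@b);print('cover v',np.percentile(v2,[.5,99.5]),np.percentile(u[k],[.5,99.5]))
# colour masks for mat / slip / red box
for n in ["top","scene"]:
    im=cv2.imread(f"pics/{n}0.png");
    for t,z in [("mat_0",.004),("slip_0" if n=="scene" else "slip_1",.007)]:
        m=np.load(f"pics/m_{n}_{t}.npy").astype(np.uint8)
        if t[:3]=="mat":
            for j in range(3):
                pass
            m|=np.load(f"pics/m_{n}_slip_{0 if n=='scene' else 1}.npy").astype(np.uint8)
        cs=max(cv2.findContours(m,0,1)[0],key=cv2.contourArea)[:,0]
        w=ray_z(n,cs,z)[:,:2];rr=cv2.minAreaRect(w.astype(np.float32));print(n,t,np.round(rr[0],4),np.round(rr[1],3),rr[2])
    sm=cv2.dilate(np.load(f"pics/m_{n}_slip_{0 if n=='scene' else 1}.npy").astype(np.uint8),np.ones((3,3)))>0
    f=im.astype(int);red=(f[...,2]-f[...,1]>-2)&(cv2.erode(sm.astype(np.uint8),np.ones((7,7)))>0)
    uv=np.argwhere(red)[:,::-1];print(n,len(uv))
    if len(uv)>10:
        w=ray_z(n,uv,.007)[:,:2];rr=cv2.minAreaRect(w.astype(np.float32));print(n,'box',np.round(rr[0],4),np.round(rr[1],3),rr[2])
E
```

```text
scene yaw 23.27812948128746 off 0.62775691748752 R 0.1431592395119759 rms 0.08112278993658353 v [-0.24893739 -0.24817043  0.09005831  0.09352534]
0.33820641382970806 centre [0.60790062 0.17546039]
cover v [-0.21574152  0.0619183 ] [-0.16143611  0.1403518 ]
top yaw 23.378331833665314 off 0.6270042096147118 R 0.1425911054428026 rms 0.06398523575587288 v [-0.24814544 -0.24650454  0.08742157  0.08910069]
0.3339206178172659 centre [0.60709177 0.17578541]
cover v [-0.21922721  0.06127777] [-0.16124329  0.13151261]
top mat_0 [ 0.4836 -0.2932] [0.193 0.27 ] 5.631467342376709
top slip_1 [ 0.4719 -0.2282] [0.165 0.117] 6.733166694641113
top 119
top box [ 0.436  -0.2338] [0.054 0.069] 6.594902038574219
scene mat_0 [ 0.4848 -0.294 ] [0.189 0.268] 5.280270576477051
scene slip_0 [ 0.4714 -0.2288] [0.165 0.113] 5.991252899169922
scene 137
scene box [ 0.4382 -0.2311] [0.051 0.071] 7.074174404144287
```

```bash
cat >> h.py <<'E'
from scipy.linalg import logm,expm
CO=np.array([.6075,.1756,0.]);YAW=np.radians(23.3)
HX=np.array([np.cos(YAW),np.sin(YAW),0]);HY=np.array([-HX[1],HX[0],0]);UZ=np.array([0,0,1.])
def case(x,y,z): return CO+HX*x+HY*y+UZ*z
def bar(q): return case(-.181*np.cos(.506+q),0,.1+.181*np.sin(.506+q))
def pose(y,z,p):
    y=y/np.linalg.norm(y);z=z-y*(z@y);z/=np.linalg.norm(z)
    T=np.eye(4);T[:3,:3]=np.c_[np.cross(y,z),y,z];T[:3,3]=p;return T
def cur(s=None):
    s=s or ctrl.get_state();T=np.eye(4);T[:3,:3]=R.from_quat(s['tcp_rot']).as_matrix();T[:3,3]=s['eef_pos'];return T
def rows(A,B,N=None,maxt=.055,maxr=9.5):
    D=np.linalg.inv(A)@B
    th=np.degrees(np.linalg.norm(R.from_matrix(D[:3,:3]).as_rotvec()))
    if N is None: N=int(np.ceil(max(th/maxr,np.linalg.norm(D[:3,3])/maxt,1)))
    d=np.real(expm(np.real(logm(D))/N))
    print(N,'rows travel',np.round(d[:3,3]/.3,3).tolist(),'rotation',np.round(np.degrees(R.from_matrix(d[:3,:3]).as_rotvec())/30,3).tolist())
def lean(e): # approach dir, e=elevation deg of tool back direction in case xz plane
    e=np.radians(e);return HX*np.cos(e)-UZ*np.sin(e), HX*np.sin(e)+UZ*np.cos(e)
E
python3 - <<'E'
from h import *
T=cur();print(np.round(T,3))
im=cv2.imread('pics/top0.png');im2=cv2.imread('pics/scene0.png')
pts=[bar(0)+HY*k for k in(-.075,.075)]+[case(-.132,k,.157) for k in(-.155,.155)]
for n,i in(("top",im),("scene",im2)):
    i=cv2.resize(i,None,fx=3,fy=3)
    for p in proj(n,pts): cv2.circle(i,tuple(np.int32(p*3+1)),3,(0,255,0),1)
    c=i[270:750,520:1020] if n=="top" else i[220:660,880:1300]
    cv2.imwrite(f"pics/ov_{n}.png",cv2.convertScaleAbs(c,alpha=1.8))
for sg in(1,-1):
    y,z=lean(45)
    B=pose(y,sg*z,bar(0)-y*(.013+.09));print(np.round(B,3));rows(T,B)
E
```

```text
[[ 0.915  0.     0.403  0.272]
 [-0.403  0.     0.915  0.618]
 [ 0.    -1.     0.     0.256]
 [ 0.     0.     0.     1.   ]]
[[ 0.396  0.649  0.649  0.395]
 [-0.918  0.28   0.28   0.084]
 [-0.    -0.707  0.707  0.261]
 [ 0.     0.     0.     1.   ]]
10 rows travel [0.155, -0.031, -0.102] rotation [0.143, 0.136, -0.056]
[[-0.396  0.649 -0.649  0.395]
 [ 0.918  0.28  -0.28   0.084]
 [ 0.    -0.707 -0.707  0.261]
 [ 0.     0.     0.     1.   ]]
15 rows travel [-0.068, 0.038, -0.136] rotation [-0.046, -0.285, -0.118]
```

View pics/ov_top.png

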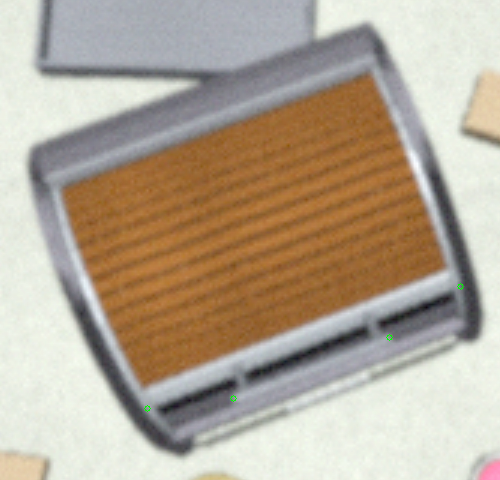

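View pics/ov_scene.png

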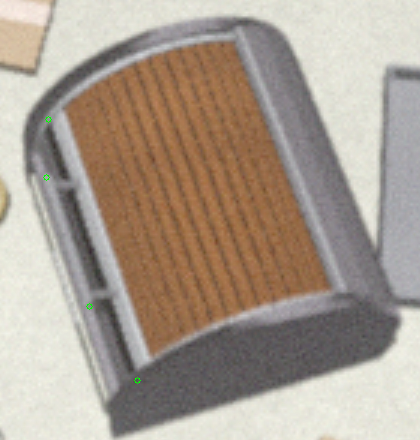

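Emit:
arm_command --steps '[{"hand":0.6,"travel":[0.155,-0.031,-0.102],"rotation":[0.143,0.136,-0.056]},{"hand":0.6,"travel":[0.155,-0.031,-0.102],"rotation":[0.143,0.136,-0.056]},{"hand":0.6,"travel":[0.155,-0.031,-0.102],"rotation":[0.143,0.136,-0.056]},{"hand":0.6,"travel":[0.155,-0.031,-0.102],"rotation":[0.143,0.136,-0.056]},{"hand":0.6,"travel":[0.155,-0.031,-0.102],"rotation":[0.143,0.136,-0.056]},{"hand":0.6,"travel":[0.155,-0.031,-0.102],"rotation":[0.143,0.136,-0.056]},{"hand":0.6,"travel":[0.155,-0.031,-0.102],"rotation":[0.143,0.136,-0.056]},{"hand":0.6,"travel":[0.155,-0.031,-0.102],"rotation":[0.143,0.136,-0.056]}]' --grip_force 30

```text
time: 1.75
eef_pos: [0.4042, 0.187, 0.2826]
tcp_rot: [-0.393, 0.197, -0.452, 0.776]
contact_force: [1.3, -0.9, 0.4]
opening: 0.596
```

```bash
cat > st.py <<'E'
from h import *
s=ctrl.get_state();print(round(s['time'],2),'q',np.round(s['qpos'],2),'F',np.round(s['contact_force'],1),'op',round(s['opening'],3),'p',np.round(s['eef_pos'],3));T=cur(s)
E
python3 - <<'E'
from st import *
print(np.round(T,3))
y,z=lean(45)
B=pose(y,z,bar(0)-y*(.013+.07));rows(T,B)
E
```

```text
1.75 q [ 0.08 -0.64  2.42  0.35  0.78 -0.65] F [ 1.3 -0.9  0.4] op 0.596 p [0.404 0.187 0.283]
[[ 0.513  0.547  0.662  0.404]
 [-0.857  0.283  0.431  0.187]
 [ 0.048 -0.788  0.614  0.283]
 [ 0.     0.     0.     1.   ]]
2 rows travel [0.143, 0.004, -0.098] rotation [0.115, 0.126, -0.049]
```

```bash
python3 - <<'E'
from st import *
y,z=lean(55)
B=pose(y,z,bar(0)-y*(.013+.06));print(np.round(B,3));rows(T,B)
E
```

```text
1.75 q [ 0.08 -0.64  2.42  0.35  0.78 -0.65] F [ 1.3 -0.9  0.4] op 0.596 p [0.404 0.187 0.283]
[[ 0.396  0.527  0.752  0.424]
 [-0.918  0.227  0.324  0.096]
 [-0.    -0.819  0.574  0.248]
 [ 0.     0.     0.     1.   ]]
2 rows travel [0.146, 0.024, -0.074] rotation [-0.052, 0.129, -0.038]
```

Emit:
arm_command --steps '[{"hand":0.4,"travel":[0.146,0.024,-0.074],"rotation":[-0.052,0.129,-0.038]},{"hand":0.4,"travel":[0.146,0.024,-0.074],"rotation":[-0.052,0.129,-0.038]}]'

```text
time: 2.0
eef_pos: [0.4231, 0.0929, 0.2484]
tcp_rot: [-0.384, 0.253, -0.491, 0.74]
contact_force: [0.2, 0.1, 1.1]
opening: 0.4
```

```bash
python3 - <<'E'
from st import *
p,d=ctrl.read_camera('wrist');cv2.imwrite('pics/w1.png',p);np.save('pics/w1.npy',d)
i=cv2.imread('pics/w1.png')
for u in proj('wrist',[bar(0)+HY*k for k in(-.075,0,.075)],s): cv2.circle(i,tuple(np.int32(u)),3,(0,255,0),1)
cv2.imwrite('pics/w1o.png',i)
y,z=lean(55)
B=pose(y,z,bar(0)-y*(.013+.06));rows(T,B)
E
```

```text
2.0 q [-0.2  -0.62  2.46  0.45  0.83 -0.83] F [0.2 0.1 1.1] op 0.4 p [0.423 0.093 0.248]
1 rows travel [-0.01, 0.006, 0.003] rotation [-0.01, -0.006, 0.009]
```

View pics/w1o.png

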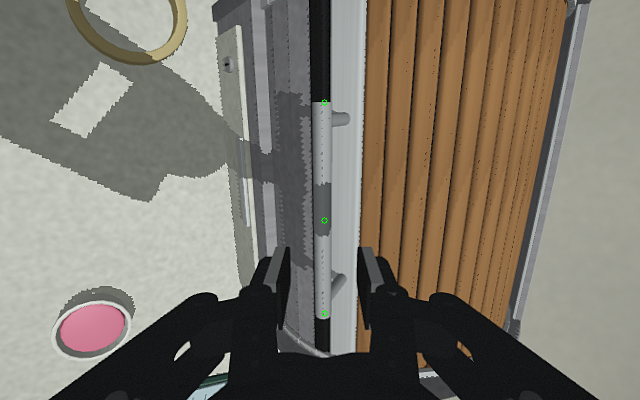

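Emit:
arm_command --steps '[{"hand":0.4,"travel":[-0.01,0.1,0.003],"rotation":[0,0,0]},{"hand":0.4,"travel":[0,0.1,0],"rotation":[0,0,0]},{"hand":0.4,"travel":[0,0.0,0],"rotation":[0,0,0]}]'

```text
time: 2.42
eef_pos: [0.4564, 0.102, 0.1973]
tcp_rot: [-0.383, 0.255, -0.496, 0.736]
contact_force: [0.7, 0.2, 0.3]
opening: 0.399
```

```bash
python3 - <<'E'
from st import *
b=np.linalg.inv(T)@np.r_[bar(0),1];print('bar in tool',np.round(b,4))
p,d=ctrl.read_camera('wrist');cv2.imwrite('pics/w2.png',p)
E
```

```text
2.42 q [-0.14 -0.43  2.44  0.5   0.64 -0.86] F [0.7 0.2 0.3] op 0.399 p [0.456 0.102 0.197]
bar in tool [-0.0081  0.0132  0.0022  1.    ]
```

View pics/w2.png

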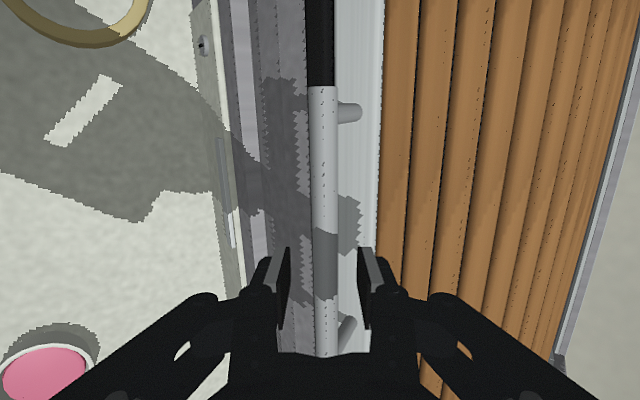

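Emit:
arm_command --steps '[{"hand":0,"travel":[0,0,0.007],"rotation":[0,0,0]},{"hand":0,"travel":[0,0,0],"rotation":[0,0,0]},{"hand":0,"travel":[0,0,0],"rotation":[0,0,0]}]'

```text
time: 2.85
eef_pos: [0.4582, 0.1028, 0.2016]
tcp_rot: [-0.383, 0.252, -0.497, 0.737]
contact_force: [8.8, 2.3, -8.4]
opening: 0.126
```

```bash
cat >> h.py <<'E'
def arcplan(T,q0,q1,e1,n,off=None):
    # bar currently (given q0) in tool coordinates; keep it there while turning tool about HY
    b=(np.linalg.inv(T)@np.r_[bar(q0),1])[:3]
    y=T[:3,1];e0=np.degrees(np.arctan2(-y[2],y@HX))
    print('q0',q0,'e0',e0,'bar in tool',np.round(b,4))
    A=T
    for k in range(1,n+1):
        q=q0+(q1-q0)*k/n;de=np.radians((e1-e0)/n*k)
        Rn=R.from_rotvec(HY*de).as_matrix()@T[:3,:3]
        B=np.eye(4);B[:3,:3]=Rn;B[:3,3]=bar(q)-Rn@b
        D=np.linalg.inv(A)@B
        print(np.round(D[:3,3]/.3,3).tolist(),np.round(np.degrees(R.from_matrix(D[:3,:3]).as_rotvec())/30,3).tolist());A=B
E
python3 - <<'E'
from st import *
arcplan(T,0,.45,65,5)
E
```

```text
2.85 q [-0.14 -0.43  2.43  0.5   0.64 -0.85] F [ 8.8  2.3 -8.4] op 0.126 p [0.458 0.103 0.202]
q0 0 e0 54.54792615546347 bar in tool [-0.0081  0.0156 -0.0019]
[-0.0, -0.021, 0.052] [-0.07, -0.001, -0.001]
[-0.0, -0.018, 0.053] [-0.07, -0.001, -0.001]
[-0.0, -0.015, 0.054] [-0.07, -0.001, -0.001]
[-0.0, -0.013, 0.055] [-0.07, -0.001, -0.001]
[-0.0, -0.01, 0.055] [-0.07, -0.001, -0.001]
```

Emit:
arm_command --steps '[{"hand":0,"travel":[0,-0.021,0.052],"rotation":[-0.07,0,0]},{"hand":0,"travel":[0,-0.018,0.053],"rotation":[-0.07,0,0]},{"hand":0,"travel":[0,-0.015,0.054],"rotation":[-0.07,0,0]},{"hand":0,"travel":[0,-0.013,0.055],"rotation":[-0.07,0,0]},{"hand":0,"travel":[0,-0.01,0.055],"rotation":[-0.07,0,0]}]'

```text
time: 3.48
eef_pos: [0.5058, 0.1234, 0.2592]
tcp_rot: [-0.457, 0.3, -0.468, 0.694]
contact_force: [-1.6, -1.4, -1.5]
opening: 0.123
```

```bash
cat >> h.py <<'E'
def qest(T,b):
    p=(T@np.r_[b,1])[:3]-CO;u=-(p@HX);w=p[2]-.1
    return np.arctan2(w,u)-.506,np.hypot(u,w)
E
python3 - <<'E'
from st import *
b=np.array([-.0081,.0145,0]);q,r=qest(T,b);print(q,r)
arcplan(T,q,.95,80,6)
E
```

```text
3.48 q [-0.02 -0.27  2.16  0.2   0.87 -0.52] F [-1.6 -1.4 -1.5] op 0.123 p [0.506 0.123 0.259]
0.42687383363894715 0.18152252493755905
q0 0.42687383363894715 e0 66.33787976994763 bar in tool [-0.008   0.015   0.0001]
[-0.0, -0.009, 0.054] [-0.076, -0.001, -0.001]
[-0.0, -0.007, 0.054] [-0.076, -0.001, -0.001]
[-0.0, -0.005, 0.054] [-0.076, -0.001, -0.001]
[-0.001, -0.002, 0.055] [-0.076, -0.001, -0.001]
[-0.001, 0.0, 0.055] [-0.076, -0.001, -0.001]
[-0.001, 0.003, 0.055] [-0.076, -0.001, -0.001]
```

Tracking is clean, so I'll continue.

Emit:
arm_command --steps '[{"hand":0,"travel":[0,-0.009,0.054],"rotation":[-0.076,0,0]},{"hand":0,"travel":[0,-0.007,0.054],"rotation":[-0.076,0,0]},{"hand":0,"travel":[0,-0.005,0.054],"rotation":[-0.076,0,0]},{"hand":0,"travel":[0,-0.002,0.055],"rotation":[-0.076,0,0]},{"hand":0,"travel":[0,0,0.055],"rotation":[-0.076,0,0]},{"hand":0,"travel":[0,0.003,0.055],"rotation":[-0.076,0,0]}]'

```text
time: 4.22
eef_pos: [0.5867, 0.1584, 0.2951]
tcp_rot: [-0.545, 0.358, -0.424, 0.629]
contact_force: [-0.9, 0.1, -1.4]
opening: 0.119
```

```bash
python3 - <<'E'
from st import *
b=np.array([-.0081,.0145,0]);q,r=qest(T,b);print(q,r)
arcplan(T,q,1.3,95,5)
E
```

```text
4.22 q [ 0.08  0.04  1.79  0.04  1.16 -0.32] F [-0.9  0.1 -1.4] op 0.119 p [0.587 0.158 0.295]
0.9345691153887314 0.1822301303454825
q0 0.9345691153887314 e0 81.32121454650739 bar in tool [-0.0078  0.0157 -0.    ]
[-0.001, 0.003, 0.047] [-0.091, -0.001, -0.001]
[-0.001, 0.004, 0.046] [-0.091, -0.001, -0.001]
[-0.001, 0.005, 0.046] [-0.091, -0.001, -0.001]
[-0.001, 0.006, 0.046] [-0.091, -0.001, -0.001]
[-0.001, 0.007, 0.046] [-0.091, -0.001, -0.001]
```

Emit:
arm_command --steps '[{"hand":0,"travel":[0,0.003,0.047],"rotation":[-0.091,0,0]},{"hand":0,"travel":[0,0.004,0.046],"rotation":[-0.091,0,0]},{"hand":0,"travel":[0,0.005,0.046],"rotation":[-0.091,0,0]},{"hand":0,"travel":[0,0.006,0.046],"rotation":[-0.091,0,0]},{"hand":0,"travel":[0,0.007,0.046],"rotation":[-0.091,0,0]}]'

```text
time: 4.85
eef_pos: [0.6496, 0.1855, 0.2922]
tcp_rot: [0.62, -0.408, 0.375, -0.556]
contact_force: [-0.4, -1.2, -1.7]
opening: 0.126
```

```bash
python3 - <<'E'
from st import *
b=np.array([-.0081,.0145,0]);q,r=qest(T,b);print(q,r)
arcplan(T,q,1.41,97,2)
E
```

```text
4.85 q [ 0.14  0.31  1.48 -0.04  1.44 -0.25] F [-0.4 -1.2 -1.7] op 0.126 p [0.65  0.186 0.292]
1.2929637542143833 0.18236373948133902
q0 1.2929637542143833 e0 95.82599492575869 bar in tool [-0.0077  0.0159 -0.0002]
[-0.0, 0.005, 0.035] [-0.02, -0.0, -0.0]
[-0.0, 0.007, 0.035] [-0.02, -0.0, -0.0]
```

Emit:
arm_command --steps '[{"hand":0,"travel":[0,0.005,0.035],"rotation":[-0.02,0,0]},{"hand":0,"travel":[0,0.007,0.03],"rotation":[-0.02,0,0]},{"hand":0.4,"travel":[0,0,0],"rotation":[0,0,0]},{"hand":0.4,"travel":[0,0,0],"rotation":[0,0,0]},{"hand":0.4,"travel":[0,-0.1,0],"rotation":[0,0,0]},{"hand":0.4,"travel":[0,-0.18,0],"rotation":[0,0,0]}]'

```text
time: 5.6
eef_pos: [0.6754, 0.1978, 0.3666]
tcp_rot: [0.627, -0.415, 0.368, -0.547]
contact_force: [1.3, -0.1, 0.1]
opening: 0.4
```

```bash
python3 - <<'E'
from st import *
for n in ("scene","top"):
    p,d=ctrl.read_camera(n);cv2.imwrite(f'pics/{n}3.png',p)
    for m in ctrl.masks_of(n,'stamp_red')[:3]: print(n,m['score'],m['at'],m['region'].sum())
    print(proj(n,case(-.0155,0,.184)+np.array([[-1],[0],[1]])*HY*.075))
    c=p[60:220,290:430] if n=="scene" else p[90:250,170:340]
    cv2.imwrite(f'pics/{n}3c.png',cv2.convertScaleAbs(cv2.resize(c,None,fx=3.5,fy=3.5,interpolation=2),alpha=1.8))
E
```

```text
5.6 q [ 0.15  0.36  1.29 -0.04  1.62 -0.24] F [ 1.3 -0.1  0.1] op 0.4 p [0.675 0.198 0.367]
scene 0.47 [356.1, 123.4] 164
scene 0.42 [324.2, 366.2] 546
[[367.12678224 162.61468278]
 [359.22282059 141.27090725]
 [351.55261364 120.59153321]]
top 0.47 [284.2, 168.5] 8627
top 0.2 [281.9, 147.2] 206
[[284.2514228  155.36323413]
 [258.87259574 165.02721475]
 [233.19756405 174.79554348]]
```

View pics/scene3c.png

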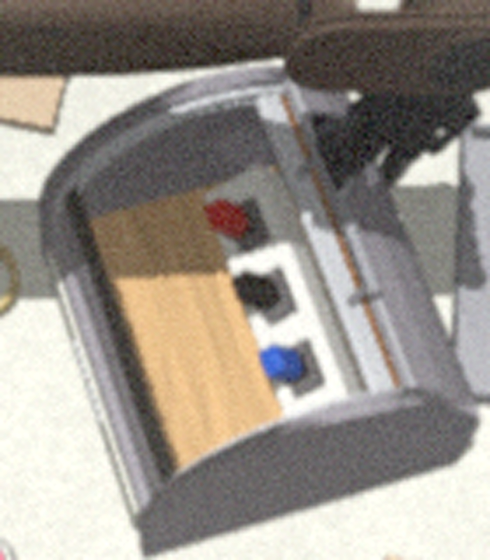

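View pics/top3c.png

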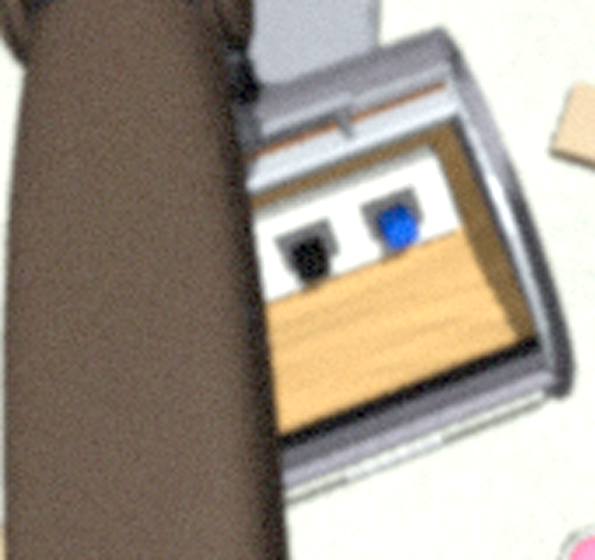

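Cover is open. The three stamps are at scene pixels: red (355,122), black (364,143) and blue (371,164). The red one is in the +y recess, and I'll confirm it up close with the wrist camera.

```bash
cat >> h.py <<'E'
def stamp_pt(l,yy=.075): return case(.035-l*np.sin(np.radians(35)),yy,.112+l*np.cos(np.radians(35)))
def stamp_pose(l): # grasp point at l along the red stamp
    y,_=lean(55);return pose(y,-HY,stamp_pt(l+.006))
E
python3 - <<'E'
from st import *
B=stamp_pose(.068+.12)
rows(T,B)
D=np.linalg.inv(T)@B;N=12;d=np.real(expm(np.real(logm(D))/N));A=T
for k in range(N):
    A=A@d;tip=(A@[0,.025,0,1])[:3]-CO;print(np.round([tip@HX,tip@HY,tip[2]],3),end=' ')
E
```

```text
5.8 q [ 0.15  0.36  1.28 -0.04  1.61 -0.24] F [-0.8  0.9 -0.7] op 0.4 p [0.677 0.198 0.371]
11 rows travel [0.019, 0.026, -0.059] rotation [0.097, 0.258, 0.101]
[ 0.054 -0.011  0.341] [ 0.038 -0.013  0.335] [ 0.022 -0.012  0.328] [ 0.007 -0.01   0.321] [-0.007 -0.005  0.313] [-0.02   0.002  0.304] [-0.032  0.011  0.295] [-0.042  0.021  0.286] [-0.05   0.033  0.277] [-0.056  0.046  0.268] [-0.06   0.06   0.259] [-0.062  0.075  0.25 ]
```

Emit:
arm_command --steps '[{"hand":0.6,"travel":[0.019,0.026,-0.059],"rotation":[0.097,0.258,0.101]},{"hand":0.6,"travel":[0.019,0.026,-0.059],"rotation":[0.097,0.258,0.101]},{"hand":0.6,"travel":[0.019,0.026,-0.059],"rotation":[0.097,0.258,0.101]},{"hand":0.6,"travel":[0.019,0.026,-0.059],"rotation":[0.097,0.258,0.101]},{"hand":0.6,"travel":[0.019,0.026,-0.059],"rotation":[0.097,0.258,0.101]},{"hand":0.6,"travel":[0.019,0.026,-0.059],"rotation":[0.097,0.258,0.101]},{"hand":0.6,"travel":[0.019,0.026,-0.059],"rotation":[0.097,0.258,0.101]},{"hand":0.6,"travel":[0.019,0.026,-0.059],"rotation":[0.097,0.258,0.101]},{"hand":0.6,"travel":[0.019,0.026,-0.059],"rotation":[0.097,0.258,0.101]},{"hand":0.6,"travel":[0.019,0.026,-0.059],"rotation":[0.097,0.258,0.101]},{"hand":0.6,"travel":[0.019,0.026,-0.059],"rotation":[0.097,0.258,0.101]},{"hand":0.6,"travel":[0,0,0],"rotation":[0,0,0]}]'

```text
time: 7.3
eef_pos: [0.4919, 0.215, 0.2458]
tcp_rot: [0.089, 0.71, -0.622, 0.319]
contact_force: [-0.6, -0.3, 0.0]
opening: 0.602
```

```bash
python3 - <<'E'
from st import *
p,d=ctrl.read_camera('wrist');cv2.imwrite('pics/w4.png',p);np.save('pics/w4.npy',d)
rows(T,stamp_pose(.068+.12))
i=p.copy()
for L in(.042,.088):
  for sx,sy in((-1,-1),(-1,1),(1,1),(1,-1)):
    up=HX*np.cos(np.radians(35))+UZ*np.sin(np.radians(35))
    for c in (-.075,0,.075):
      u=proj('wrist',stamp_pt(L,.075+0*c)+HY*sy*.014+up*sx*.011,s)[0];cv2.circle(i,tuple(np.int32(u)),2,(0,255,0),-1)
cv2.imwrite('pics/w4o.png',i)
for m in ctrl.masks_of('wrist','stamp_red')[:3]: print(m['score'],m['at'],m['region'].sum())
E
```

```text
7.3 q [ 0.17 -0.29  2.24  0.21  0.61  1.26] F [-0.6 -0.3  0. ] op 0.602 p [0.492 0.215 0.246]
1 rows travel [-0.088, -0.042, 0.018] rotation [-0.025, -0.116, 0.023]
0.7 [326.7, 169.9] 2388
```

View pics/w4o.png

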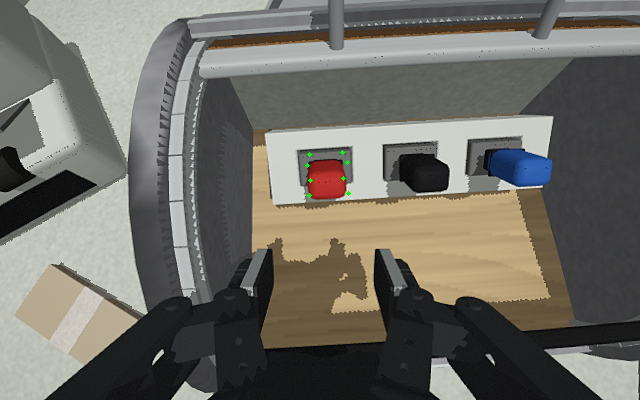

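```bash
python3 - <<'E'
from st import *
d=np.load('pics/w4.npy');P=cloud('wrist',d,s);i=cv2.imread('pics/w4.png').astype(int)
m=(i[...,2]>120)&(i[...,1]<90)&(i[...,0]<90);m[:140]=0;m[210:]=0;m[:,:290]=0;m[:,365:]=0
q=P[m]-CO;L=q-(stamp_pt(0)-CO)
zs=-lean(55)[0];xs=HX*np.cos(np.radians(35))+UZ*np.sin(np.radians(35))
C=np.c_[L@xs,L@HY,L@zs];print(m.sum(),np.percentile(C,[2,25,50,75,98],axis=0).round(4))
t=C[C[:,2]>.08];print('top',len(t),np.percentile(t,[2,50,98],axis=0).round(4))
rows(T,stamp_pose(.068+.05),3)
cv2.imwrite('pics/w4c.png',cv2.resize(cv2.imread('pics/w4.png')[110:220,260:580],None,fx=2.4,fy=2.4))
E
```

```text
7.4 q [ 0.17 -0.28  2.24  0.21  0.61  1.26] F [ 0.3 -0.7  0.2] op 0.6 p [0.494 0.214 0.248]
1261 [[-0.0098 -0.0129  0.0584]
 [-0.0033 -0.0069  0.0865]
 [ 0.003  -0.0009  0.0896]
 [ 0.0083  0.0051  0.0906]
 [ 0.0104  0.0115  0.0919]]
top 1050 [[-0.0099 -0.0131  0.0823]
 [ 0.0009 -0.0007  0.09  ]
 [ 0.0095  0.0116  0.092 ]]
3 rows travel [-0.026, 0.065, 0.004] rotation [-0.009, -0.039, 0.005]
```

View pics/w4c.png

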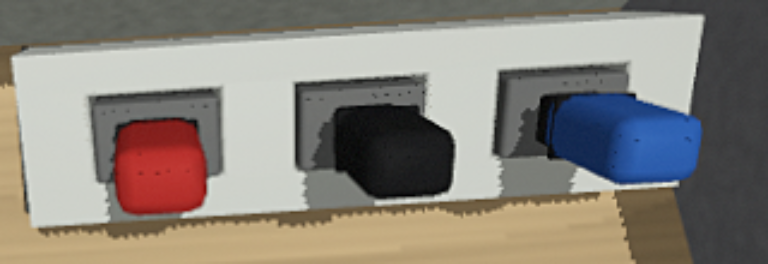

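The crop confirms it: the red grip is leftmost, at wrist (326,178), and sits within 2 mm of the prediction. Approaching it now.

Emit:
arm_command --steps '[{"hand":0.6,"travel":[-0.026,0.065,0.004],"rotation":[-0.009,-0.039,0.005]},{"hand":0.6,"travel":[-0.026,0.065,0.004],"rotation":[-0.009,-0.039,0.005]},{"hand":0.6,"travel":[-0.026,0.065,0.004],"rotation":[-0.009,-0.039,0.005]},{"hand":0.6,"travel":[0,0,0],"rotation":[0,0,0]}]'

```text
time: 7.9
eef_pos: [0.5506, 0.2279, 0.2168]
tcp_rot: [0.073, 0.701, -0.618, 0.348]
contact_force: [0.5, 0.2, 0.8]
opening: 0.601
```

```bash
python3 - <<'E'
from st import *
rows(T,stamp_pose(.068+.05),1)
rows(T,stamp_pose(.068),3)
E
```

```text
7.9 q [ 0.17 -0.1   2.15  0.27  0.51  1.13] F [0.5 0.2 0.8] op 0.601 p [0.551 0.228 0.217]
1 rows travel [0.018, -0.0, -0.015] rotation [-0.006, 0.01, -0.01]
3 rows travel [0.006, 0.056, -0.005] rotation [-0.002, 0.003, -0.003]
```

Emit:
arm_command --steps '[{"hand":0.6,"travel":[0.018,0,-0.015],"rotation":[-0.006,0.01,-0.01]},{"hand":0.6,"travel":[0,0.055,0],"rotation":[0,0,0]},{"hand":0.6,"travel":[0,0.055,0],"rotation":[0,0,0]},{"hand":0.6,"travel":[0,0.05,0],"rotation":[0,0,0]},{"hand":0.6,"travel":[0,0,0],"rotation":[0,0,0]}]'

```text
time: 8.52
eef_pos: [0.5705, 0.2405, 0.1766]
tcp_rot: [0.073, 0.703, -0.617, 0.345]
contact_force: [-0.6, -0.2, -0.3]
opening: 0.602
```

```bash
python3 - <<'E'
from st import *
rows(T,stamp_pose(.068),1)
p,d=ctrl.read_camera('wrist');cv2.imwrite('pics/w5.png',p)
E
```

```text
8.53 q [0.19 0.01 2.12 0.31 0.42 1.11] F [-0.6 -0.2 -0.3] op 0.602 p [0.57  0.24  0.177]
1 rows travel [0.005, 0.013, -0.003] rotation [-0.002, -0.001, -0.006]
```

View pics/w5.png

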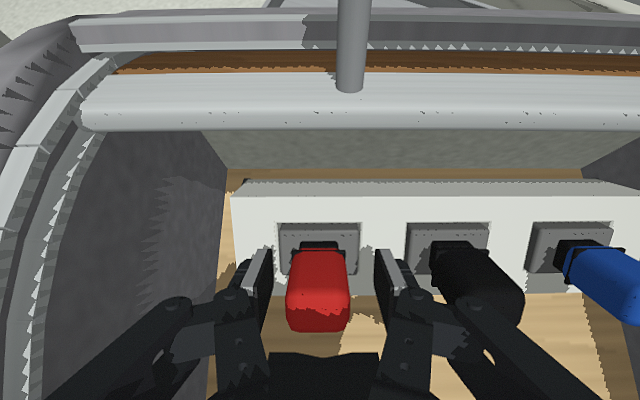

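Emit:
arm_command --steps '[{"hand":0.6,"travel":[0.005,0.015,-0.003],"rotation":[-0.002,0,-0.006]},{"hand":0,"travel":[0,0,0],"rotation":[0,0,0]},{"hand":0,"travel":[0,0,0],"rotation":[0,0,0]},{"hand":0,"travel":[0,0,0],"rotation":[0,0,0]}]' --grip_force 70

```text
time: 9.07
eef_pos: [0.5717, 0.2421, 0.1741]
tcp_rot: [0.073, 0.703, -0.617, 0.345]
contact_force: [1.0, 0.1, -0.7]
opening: 0.317
```

```bash
python3 - <<'E'
from st import *
rows(T,stamp_pose(.068),1)
F=np.linalg.inv(T)@np.r_[stamp_pt(0),1];print('foot in tool',F)
rows(T,stamp_pose(.068+.08),4)
E
```

```text
9.07 q [0.19 0.02 2.12 0.31 0.42 1.11] F [ 1.   0.1 -0.7] op 0.317 p [0.572 0.242 0.174]
1 rows travel [0.005, 0.002, 0.001] rotation [-0.001, 0.001, -0.006]
foot in tool [1.78198307e-03 7.47270962e-02 1.75331785e-04 1.00000000e+00]
4 rows travel [0.001, -0.066, 0.0] rotation [-0.0, 0.0, -0.001]
```

Emit:
arm_command --steps '[{"hand":0,"travel":[0,-0.04,0],"rotation":[0,0,0]},{"hand":0,"travel":[0,-0.07,0],"rotation":[0,0,0]},{"hand":0,"travel":[0,-0.08,0],"rotation":[0,0,0]},{"hand":0,"travel":[0,-0.09,0],"rotation":[0,0,0]},{"hand":0,"travel":[0,0,0],"rotation":[0,0,0]}]'

```text
time: 9.7
eef_pos: [0.5244, 0.2219, 0.2443]
tcp_rot: [0.072, 0.703, -0.618, 0.345]
contact_force: [-0.1, -0.3, -2.3]
opening: 0.319
```

```bash
python3 - <<'E'
from st import *
p,d=ctrl.read_camera('wrist');cv2.imwrite('pics/w6.png',p);np.save('pics/w6.npy',d)
E
```

```text
9.7 q [ 0.17 -0.2   2.18  0.25  0.58  1.16] F [-0.1 -0.3 -2.3] op 0.319 p [0.524 0.222 0.244]
```

View pics/w6.png

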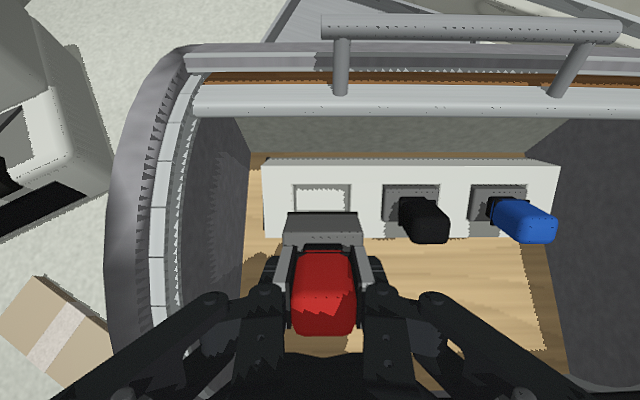

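The stamp is free, and the recess at (322,195) is empty. Lifting clear, then on to the slip.

```bash
cat >> h.py <<'E'
SY=np.radians(6.0)
SYv=np.array([-np.sin(SY),np.cos(SY),0])
def down(x,y,z): return pose(-UZ,-SYv,np.array([x,y,z]))
E
python3 - <<'E'
from st import *
W1=pose(lean(70)[0],-HY,case(-.13,.06,.34));W2=down(.44,-.03,.29);W3=down(.4372,-.2323,.165)
rows(T,W1);rows(W1,W2);rows(W2,W3)
D=np.linalg.inv(W1)@W2;d=np.real(expm(np.real(logm(D))/4));A=W1
for k in range(4): 
    A=A@d;f=(A@[0,.075,0,1])[:3];c=f-CO;print(np.round(f,3),np.round([c@HX,c@HY],3))
E
```

```text
9.75 q [ 0.17 -0.2   2.18  0.25  0.58  1.16] F [ 0.2  0.1 -2.3] op 0.32 p [0.524 0.222 0.243]
3 rows travel [0.015, -0.134, 0.017] rotation [0.0, 0.0, -0.165]
4 rows travel [0.078, 0.024, 0.162] rotation [0.025, 0.143, -0.165]
5 rows travel [0.016, 0.083, 0.134] rotation [0.0, -0.0, 0.0]
[0.484 0.134 0.253] [-0.13   0.011]
[0.475 0.079 0.238] [-0.161 -0.037]
[0.46  0.024 0.225] [-0.196 -0.081]
[ 0.44  -0.03   0.215] [-0.235 -0.123]
```

Emit:
arm_command --steps '[{"hand":0,"travel":[0.015,-0.134,0.017],"rotation":[0,0,-0.165]},{"hand":0,"travel":[0.015,-0.134,0.017],"rotation":[0,0,-0.165]},{"hand":0,"travel":[0.015,-0.134,0.017],"rotation":[0,0,-0.165]},{"hand":0,"travel":[0,0,0],"rotation":[0,0,0]}]'

```text
time: 10.25
eef_pos: [0.4618, 0.1781, 0.336]
tcp_rot: [-0.028, 0.708, -0.659, 0.254]
contact_force: [0.7, 0.1, -1.1]
opening: 0.319
```

```bash
python3 - <<'E'
from st import *
W2=down(.44,-.03,.29)
rows(T,W2)
E
```

```text
10.25 q [ 0.12 -0.35  2.07  0.11  1.1   1.25] F [ 0.7  0.1 -1.1] op 0.319 p [0.462 0.178 0.336]
4 rows travel [0.074, 0.022, 0.162] rotation [0.025, 0.143, -0.155]
```

Emit:
arm_command --steps '[{"hand":0,"travel":[0.074,0.022,0.162],"rotation":[0.025,0.143,-0.155]},{"hand":0,"travel":[0.074,0.022,0.162],"rotation":[0.025,0.143,-0.155]},{"hand":0,"travel":[0.074,0.022,0.162],"rotation":[0.025,0.143,-0.155]},{"hand":0,"travel":[0.074,0.022,0.162],"rotation":[0.025,0.143,-0.155]},{"hand":0,"travel":[0,0,0],"rotation":[0,0,0]}]'

```text
time: 10.88
eef_pos: [0.4372, -0.0334, 0.2757]
tcp_rot: [-0.043, 0.708, -0.704, 0.028]
contact_force: [0.1, 0.9, -2.2]
opening: 0.319
```

```bash
python3 - <<'E'
from st import *
print(np.round(T,3))
rows(T,down(.4372,-.2323,.20),5)
E
```

```text
10.88 q [-0.31 -0.27  2.1  -0.    1.33  1.16] F [ 0.1  0.9 -2.2] op 0.319 p [ 0.437 -0.033  0.276]
[[-0.995 -0.021  0.099  0.437]
 [-0.099  0.004 -0.995 -0.033]
 [ 0.021 -1.    -0.007  0.276]
 [ 0.     0.     0.     1.   ]]
5 rows travel [0.013, 0.05, 0.132] rotation [0.003, -0.002, 0.008]
```

Emit:
arm_command --steps '[{"hand":0,"travel":[0.013,0.05,0.132],"rotation":[0.003,-0.002,0.008]},{"hand":0,"travel":[0.013,0.05,0.132],"rotation":[0.003,-0.002,0.008]},{"hand":0,"travel":[0.013,0.05,0.132],"rotation":[0.003,-0.002,0.008]},{"hand":0,"travel":[0.013,0.05,0.132],"rotation":[0.003,-0.002,0.008]},{"hand":0,"travel":[0.013,0.05,0.132],"rotation":[0.003,-0.002,0.008]},{"hand":0,"travel":[0,0,0],"rotation":[0,0,0]}]'

```text
time: 11.62
eef_pos: [0.4377, -0.2305, 0.1851]
tcp_rot: [-0.04, 0.71, -0.702, 0.04]
contact_force: [0.2, -0.6, -1.1]
opening: 0.318
```

```bash
python3 - <<'E'
from st import *
rows(T,down(.4372,-.2323,.20),1)
p,d=ctrl.read_camera('wrist');cv2.imwrite('pics/w7.png',p);np.save('pics/w7.npy',d)
SX=np.array([np.cos(SY),np.sin(SY),0]);c=np.array([.4372,-.2323,.007])
for u in proj('wrist',[c+SX*a*.025+SYv*b*.033 for a,b in((1,1),(1,-1),(-1,-1),(-1,1))],s): cv2.circle(p,tuple(np.int32(u)),3,(0,255,0),1)
cv2.imwrite('pics/w7o.png',p)
E
```

```text
11.62 q [-0.69 -0.04  2.07  0.01  1.12  0.76] F [ 0.2 -0.6 -1.1] op 0.318 p [ 0.438 -0.23   0.185]
1 rows travel [0.002, -0.05, 0.005] rotation [0.021, 0.016, 0.0]
```

View pics/w7o.png

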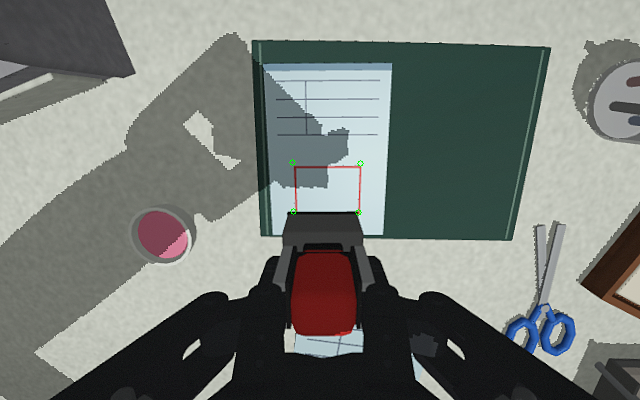

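```bash
python3 - <<'E'
from st import *
i=cv2.imread('pics/w7.png').astype(int);red=(i[...,2]-i[...,1]>25)&(i[...,2]-i[...,0]>25)
red[:150]=0;red[212:]=0;red[:,:280]=0;red[:,375:]=0
top=red[155:175].copy();ys,xs=np.nonzero(red);
# far edge line, per column centroid
uv=[]
for c in range(300,356):
    r=np.nonzero(red[155:178,c])[0]
    if len(r):uv.append((c,155+r.mean()))
w=ray_z('wrist',uv,.007,s);l=np.polyfit(w[:,1],w[:,0],1);print('far edge x at y=-.2323',np.polyval(l,-.2323),'yaw',np.degrees(np.arctan(-l[0])),w[[0,-1]].round(4))
for lo,hi in((288,302),(354,368)):
    uv=[]
    for r in range(172,210):
        c=np.nonzero(red[r,lo:hi])[0]
        if len(c):uv.append((lo+c.mean(),r))
    w=ray_z('wrist',uv,.007,s);l=np.polyfit(w[:,0],w[:,1],1);print(len(uv),'side y at x=.437',np.polyval(l,.437),'yaw',np.degrees(np.arctan(l[0])))
P=cloud('wrist',np.load('pics/w7.npy'),s);print('slip z',np.median(P[100:130,330:370,2]),'mat',np.median(P[80:200,420:500,2]))
xs=np.nonzero(i[100,250:400].sum(-1)>330)[0]+250;print(xs[[0,-1]],i[100,250:400:10].sum(-1))
# stamp body in tool coordinates
T_=np.linalg.inv(T);Q=(P-T[:3,3])@T[:3,:3];
for (u,v) in((322,225),(300,225),(345,225),(322,238),(325,270),(325,320)):print((u,v),Q[v,u].round(4))
E
```

```text
11.68 q [-0.69 -0.04  2.07  0.01  1.12  0.76] F [ 0.6 -0.7 -2.1] op 0.317 p [ 0.438 -0.229  0.186]
far edge x at y=-.2323 0.45936869993506657 yaw 6.634976412219937 [[ 0.456  -0.2031  0.007 ]
 [ 0.4622 -0.2565  0.007 ]]
38 side y at x=.437 -0.19986989156792437 yaw 6.637297864206035
38 side y at x=.437 -0.2643591893212283 yaw 6.725812621104855
slip z 0.0073622259964173375 mat 0.004176140123511168
[250 390] [341  95 346 305 361 645 654 661 658 657 662 659 654 650 457]
(322, 225) [-0.0104  0.0499 -0.    ]
(300, 225) [-0.0104  0.0499 -0.0129]
(345, 225) [-0.0108  0.0488  0.0134]
(322, 238) [-0.007   0.0388  0.    ]
(325, 270) [-0.0054  0.0065  0.0015]
(325, 320) [ 0.0048 -0.0153  0.0014]
```

```bash
python3 - <<'E'
from st import *
for f in ('w7','w6'):
    Q0=cloud('wrist',np.load(f'pics/{f}.npy'),None if 0 else {'tcp_rot':[0,0,0,1],'eef_pos':[0,0,0]})
    print(f)
    for v in range(205,345,8):
        u=325;print(v,Q0[v,u].round(4).tolist())
i=cv2.imread('pics/w7.png');cv2.imwrite('pics/w7c.png',cv2.resize(i[200:350,250:400],None,fx=4,fy=4))
E
```

```text
11.68 q [-0.69 -0.04  2.07  0.01  1.12  0.76] F [ 0.6 -0.7 -2.1] op 0.317 p [ 0.438 -0.229  0.186]
w7
205 [0.0181, 0.1776, 0.0024]
213 [-0.0111, 0.069, 0.0018]
221 [-0.0105, 0.056, 0.0018]
229 [-0.0099, 0.0448, 0.0017]
237 [-0.007, 0.0401, 0.0017]
245 [-0.005, 0.034, 0.0017]
253 [-0.006, 0.0223, 0.0016]
261 [-0.0063, 0.0133, 0.0015]
269 [-0.006, 0.0063, 0.0015]
277 [-0.006, -0.0006, 0.0015]
285 [-0.0056, -0.0063, 0.0014]
293 [-0.0046, -0.0105, 0.0014]
301 [-0.003, -0.0137, 0.0014]
309 [0.0003, -0.0143, 0.0014]
317 [0.0038, -0.0146, 0.0014]
325 [0.0076, -0.0148, 0.0014]
333 [0.0122, -0.014, 0.0014]
341 [0.1896, 0.1802, 0.0027]
w6
205 [0.013, 0.1617, 0.0023]
213 [-0.0106, 0.0705, 0.0018]
221 [-0.0108, 0.0553, 0.0018]
229 [-0.0101, 0.0442, 0.0017]
237 [-0.0072, 0.0396, 0.0017]
245 [-0.0038, 0.0365, 0.0017]
253 [-0.0059, 0.0226, 0.0016]
261 [-0.0062, 0.0136, 0.0015]
269 [-0.0057, 0.0067, 0.0015]
277 [-0.0057, -0.0001, 0.0015]
285 [-0.0056, -0.0063, 0.0014]
293 [-0.0047, -0.0107, 0.0014]
301 [-0.0031, -0.0137, 0.0014]
309 [0.0001, -0.0146, 0.0014]
317 [0.0041, -0.0143, 0.0014]
325 [0.0078, -0.0145, 0.0014]
333 [0.0123, -0.0139, 0.0014]
341 [0.1318, 0.1154, 0.0023]
```

View pics/w7c.png

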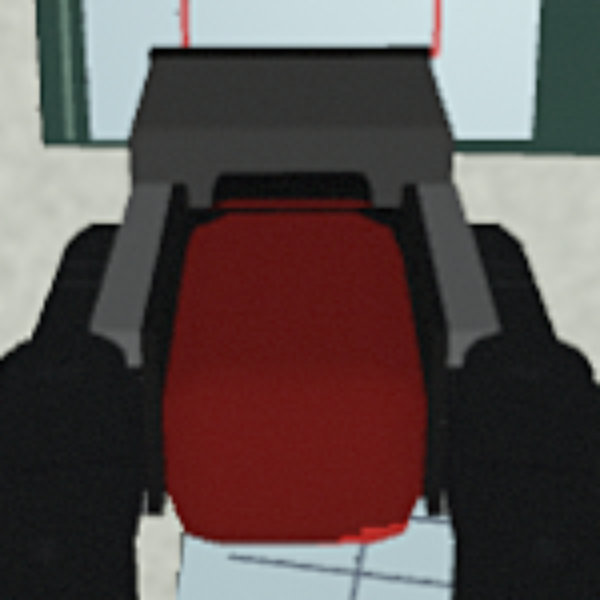

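```bash
sed -i 's/^SY=.*/SY=np.radians(6.5)/' h.py; python3 - <<'E'
from st import *
rows(T,down(.439,-.2318,.10),3)
E
```

```text
11.68 q [-0.69 -0.04  2.07  0.01  1.12  0.76] F [ 0.6 -0.7 -2.1] op 0.317 p [ 0.438 -0.229  0.186]
3 rows travel [-0.001, 0.095, 0.003] rotation [0.007, 0.0, -0.0]
```

Emit:
arm_command --steps '[{"hand":0,"travel":[-0.001,0.095,0.003],"rotation":[0.007,0,0]},{"hand":0,"travel":[-0.001,0.095,0.003],"rotation":[0.007,0,0]},{"hand":0,"travel":[-0.001,0.08,0.003],"rotation":[0.007,0,0]},{"hand":0,"travel":[0,0,0],"rotation":[0,0,0]}]'

```text
time: 12.18
eef_pos: [0.441, -0.225, 0.1019]
tcp_rot: [-0.041, 0.706, -0.705, 0.044]
contact_force: [0.3, 0.1, -0.9]
opening: 0.316
```

```bash
python3 - <<'E'
from st import *
rows(T,down(.439,-.2318,.09),1)
p,d=ctrl.read_camera('scene');cv2.imwrite('pics/s8.png',cv2.convertScaleAbs(cv2.resize(p[230:350,240:380],None,fx=5,fy=5,interpolation=2),alpha=1.8))
E
```

```text
12.18 q [-0.68  0.08  2.13  0.    0.94  0.77] F [ 0.3  0.1 -0.9] op 0.316 p [ 0.441 -0.225  0.102]
1 rows travel [0.01, 0.04, 0.022] rotation [0.003, 0.014, -0.007]
```

View pics/s8.png

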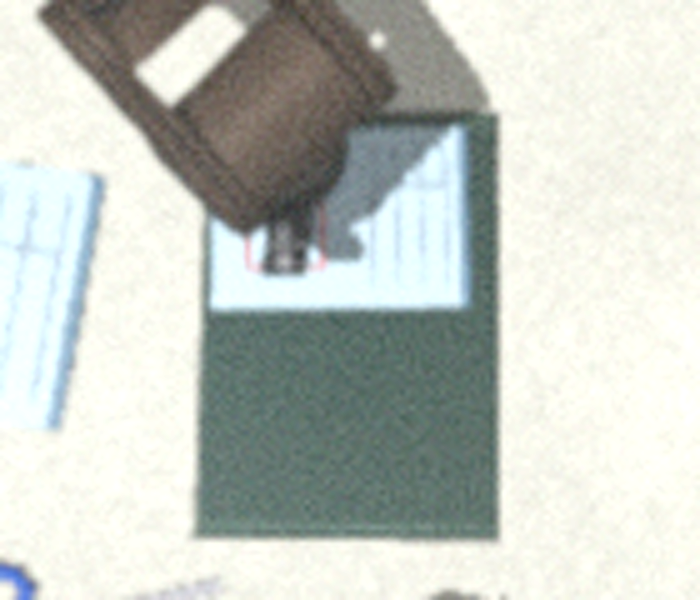

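Emit:
arm_command --steps '[{"hand":0,"travel":[0.01,0.0,0.022],"rotation":[0.003,0.014,-0.007]},{"hand":0,"travel":[0,0.02,0],"rotation":[0,0,0]},{"hand":0,"travel":[0,0,0],"rotation":[0,0,0]}]'

```text
time: 12.6
eef_pos: [0.4417, -0.2335, 0.1003]
tcp_rot: [0.038, -0.704, 0.708, -0.043]
contact_force: [-0.4, 0.5, -1.2]
opening: 0.319
```

```bash
python3 - <<'E'
from st import *
rows(T,down(.439,-.2318,.085),1);print(T.round(4))
p,d=ctrl.read_camera('scene');cv2.imwrite('pics/s9.png',cv2.convertScaleAbs(cv2.resize(p[255:300,270:345],None,fx=9,fy=9,interpolation=2),alpha=1.8))
p,d=ctrl.read_camera('wrist');cv2.imwrite('pics/w9.png',p)
E
```

```text
12.6 q [-0.69  0.09  2.12  0.    0.92  0.77] F [-0.4  0.5 -1.2] op 0.319 p [ 0.442 -0.234  0.1  ]
1 rows travel [0.009, 0.051, -0.007] rotation [-0.012, 0.001, -0.012]
[[-0.9935  0.0072  0.1139  0.4417]
 [-0.1139 -0.0056 -0.9935 -0.2335]
 [-0.0065 -1.      0.0064  0.1003]
 [ 0.      0.      0.      1.    ]]
```

View pics/w9.png

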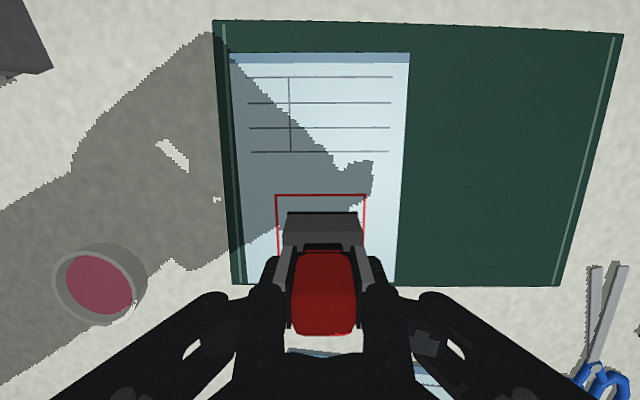

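View pics/s9.png

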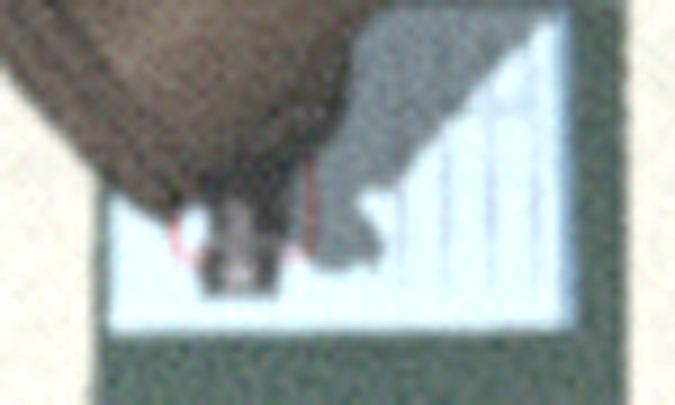

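Emit:
arm_command --steps '[{"hand":0,"travel":[0.009,0.025,-0.007],"rotation":[-0.012,0,-0.012]},{"hand":0,"travel":[0,0.025,0],"rotation":[0,0,0]},{"hand":0,"travel":[0,0,0],"rotation":[0,0,0]}]'

```text
time: 13.08
eef_pos: [0.4387, -0.2319, 0.0846]
tcp_rot: [0.04, -0.706, 0.706, -0.04]
contact_force: [0.2, -0.1, -0.7]
opening: 0.322
```

```bash
python3 - <<'E'
from st import *
rows(T,down(.439,-.2318,.081),1)
E
```

```text
13.07 q [-0.69  0.11  2.13  0.    0.9   0.77] F [ 0.2 -0.1 -0.7] op 0.322 p [ 0.439 -0.232  0.085]
1 rows travel [-0.001, 0.012, -0.0] rotation [-0.0, 0.001, -0.001]
```

```bash
python3 - <<'E'
from st import *
p,d=ctrl.read_camera('wrist');cv2.imwrite('pics/w10.png',cv2.resize(p[150:300,220:420],None,fx=4,fy=4))
E
```

```text
13.07 q [-0.69  0.11  2.13  0.    0.9   0.77] F [ 0.2 -0.1 -0.7] op 0.322 p [ 0.439 -0.232  0.085]
```

View pics/w10.png

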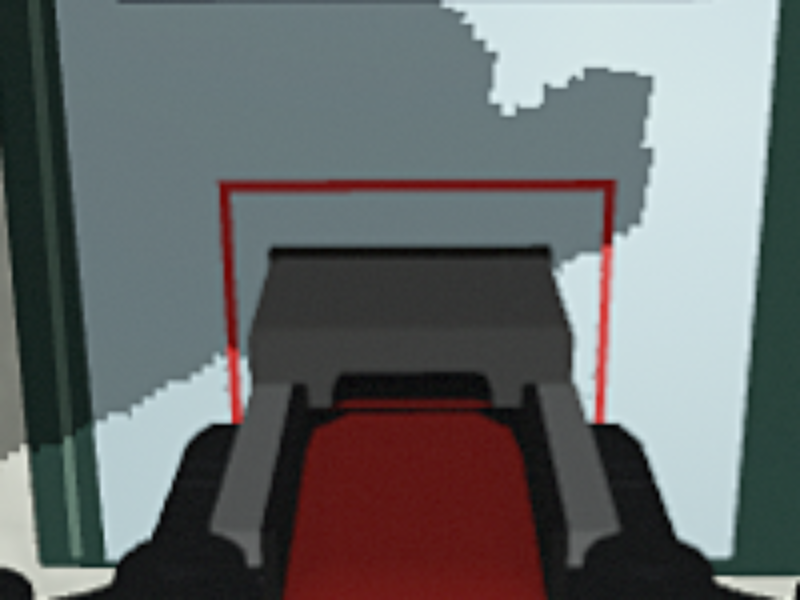

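Emit:
arm_command --steps '[{"hand":0,"travel":[-0.001,0.008,0],"rotation":[0,0,0]},{"hand":0,"travel":[0,0.004,0],"rotation":[0,0,0]}]'

```text
time: 13.38
eef_pos: [0.4394, -0.2322, 0.0813]
tcp_rot: [0.04, -0.706, 0.706, -0.041]
contact_force: [0.5, -0.1, -1.4]
opening: 0.318
```

Emit:
arm_command --steps '[{"hand":0,"travel":[0,0.004,0],"rotation":[0,0,0]}]'

```text
time: 13.5
eef_pos: [0.4397, -0.2323, 0.0805]
tcp_rot: [0.04, -0.706, 0.706, -0.041]
contact_force: [-0.7, 1.5, 5.1]
opening: 0.324
```

Emit:
arm_command --steps '[{"hand":0,"travel":[0,0.004,0],"rotation":[0,0,0]}]'

```text
time: 13.62
eef_pos: [0.4399, -0.2324, 0.0805]
tcp_rot: [0.04, -0.706, 0.706, -0.04]
contact_force: [-3.3, 2.9, 9.6]
opening: 0.322
```

Emit:
arm_command --steps '[{"hand":0,"travel":[0.001,0.005,0.001],"rotation":[0,0,0]}]'

```text
time: 13.75
eef_pos: [0.44, -0.2325, 0.0805]
tcp_rot: [-0.04, 0.706, -0.706, 0.04]
contact_force: [-2.8, 4.4, 10.1]
opening: 0.316
```

Pressed at about 11 N, counting the stamp's own weight. Lifting straight up.

Emit:
arm_command --steps '[{"hand":0,"travel":[0,-0.03,0],"rotation":[0,0,0]},{"hand":0,"travel":[0,-0.1,0],"rotation":[0,0,0]},{"hand":0,"travel":[0,-0.1,0],"rotation":[0,0,0]},{"hand":0,"travel":[0,-0.0,0],"rotation":[0,0,0]}]'

```text
time: 14.25
eef_pos: [0.4402, -0.2329, 0.1519]
tcp_rot: [0.04, -0.706, 0.706, -0.041]
contact_force: [-0.3, -0.5, -1.4]
opening: 0.317
```

```bash
python3 - <<'E'
from st import *
p,d=ctrl.read_camera('wrist');cv2.imwrite('pics/w11.png',p);np.save('pics/w11.npy',d)
Q=cloud('wrist',d,{'tcp_rot':[0,0,0,1],'eef_pos':[0,0,0]})
for v in range(205,345,16): print(v,Q[v,325].round(4).tolist())
# mat centre and free point
SX=np.array([np.cos(SY),np.sin(SY),0])
yaw=np.radians(6);a=np.array([np.cos(yaw),np.sin(yaw)]);b=np.array([-a[1],a[0]])
m=np.array([.4842,-.2936]);sl=np.array([.4716,-.2285])
print('slip centre in mat',(sl-m)@a,(sl-m)@b)
lo=-.135;hi=(sl-m)@b-.0575;f=m+b*(lo+hi)/2;print('free',f,lo,hi)
E
```

```text
14.25 q [-0.69  0.01  2.09  0.    1.04  0.77] F [-0.3 -0.5 -1.4] op 0.317 p [ 0.44  -0.233  0.152]
205 [0.0074, 0.1442, 0.0022]
221 [-0.011, 0.0549, 0.0018]
237 [-0.0071, 0.0399, 0.0017]
253 [-0.0061, 0.0222, 0.0016]
269 [-0.0056, 0.0071, 0.0015]
285 [-0.006, -0.0069, 0.0014]
301 [-0.0036, -0.0146, 0.0014]
317 [0.0035, -0.0151, 0.0014]
333 [0.013, -0.0131, 0.0014]
slip centre in mat -0.005726172922916 0.06606043402564704
free [ 0.49080827 -0.35647346] -0.135 0.008560434025647039
```

View pics/w11.png

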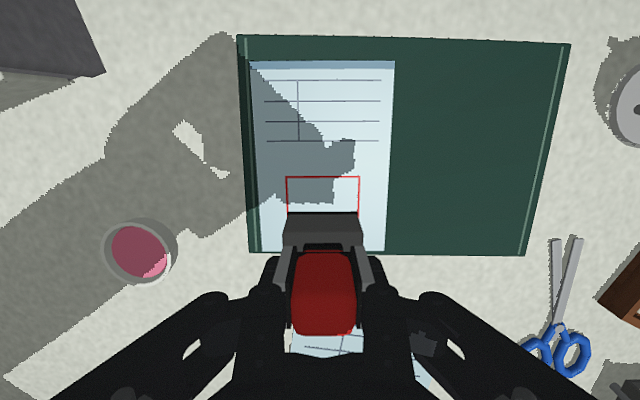

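```bash
python3 - <<'E'
from st import *
P=np.load('pics/sceneP.npy')
for n in('scene','top'):
    p,d=ctrl.read_camera(n);P=cloud(n,d);cv2.imwrite(f'pics/{n}12.png',p)
    for m in ctrl.masks_of(n,'pen_cup')[:2]:
        q=P[m['region']];k=q[:,2]>.03;print(n,m['score'],np.round(m['at']),np.percentile(q[k],[5,50,95],axis=0).round(3).tolist())
rows(T,down(.4945,-.356,.15))
rows(down(.4945,-.356,.15),down(.4945,-.356,.084))
cv2.imwrite('pics/s12c.png',cv2.convertScaleAbs(cv2.resize(cv2.imread('pics/scene12.png')[240:390,240:400],None,fx=4,fy=4,interpolation=2),alpha=1.8))
E
```

```text
14.3 q [-0.69  0.01  2.09  0.    1.04  0.77] F [-0.  -0.2 -2. ] op 0.319 p [ 0.439 -0.232  0.15 ]
scene 0.8 [324. 369.] [[0.525, -0.539, 0.043], [0.562, -0.517, 0.095], [0.592, -0.472, 0.15]]
top 0.68 [483. 194.] [[0.521, -0.543, 0.036], [0.556, -0.501, 0.077], [0.588, -0.471, 0.139]]
3 rows travel [-0.045, -0.0, 0.144] rotation [0.001, 0.0, 0.001]
2 rows travel [0.0, 0.11, -0.0] rotation [0.0, 0.0, 0.0]
```

View pics/s12c.png

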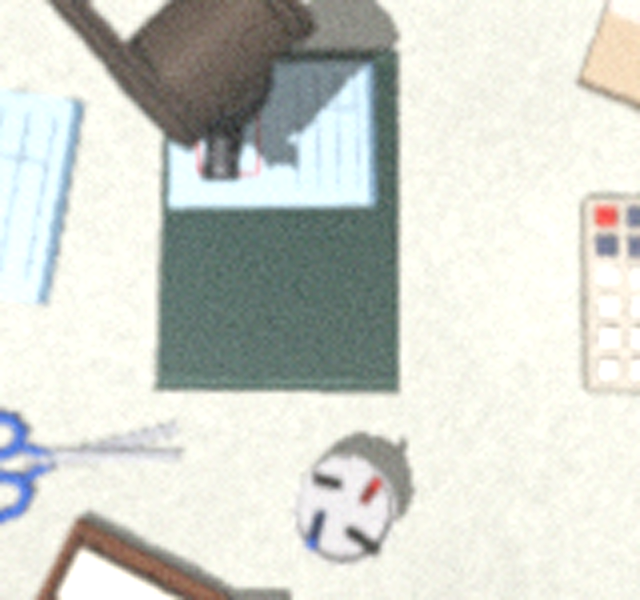

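Emit:
arm_command --steps '[{"hand":0,"travel":[-0.045,0,0.144],"rotation":[0,0,0]},{"hand":0,"travel":[-0.045,0,0.144],"rotation":[0,0,0]},{"hand":0,"travel":[-0.045,0,0.144],"rotation":[0,0,0]},{"hand":0,"travel":[0,0,0],"rotation":[0,0,0]}]'

```text
time: 15.0
eef_pos: [0.4919, -0.3559, 0.1389]
tcp_rot: [-0.045, 0.711, -0.701, 0.036]
contact_force: [-0.2, -0.5, -1.8]
opening: 0.319
```

```bash
python3 - <<'E'
from st import *
rows(T,down(.4945,-.356,.09),2)
p,d=ctrl.read_camera('scene');cv2.imwrite('pics/s13.png',cv2.convertScaleAbs(cv2.resize(p[230:350,240:380],None,fx=5,fy=5,interpolation=2),alpha=1.8))
E
```

```text
15.0 q [-0.79  0.27  1.83 -0.    1.07  0.66] F [-0.2 -0.5 -1.8] op 0.319 p [ 0.492 -0.356  0.139]
2 rows travel [-0.005, 0.081, 0.002] rotation [0.014, 0.001, 0.011]
```

View pics/s13.png

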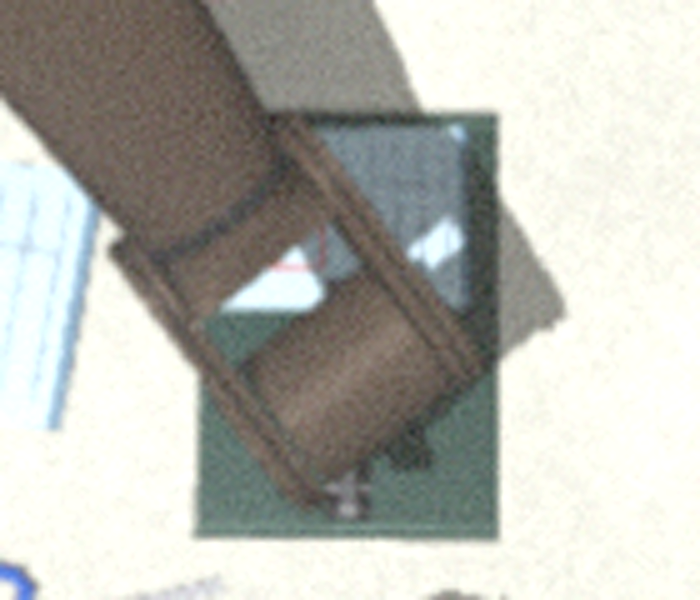

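Emit:
arm_command --steps '[{"hand":0,"travel":[-0.005,0.081,0.002],"rotation":[0.014,0,0.011]},{"hand":0,"travel":[-0.005,0.07,0.002],"rotation":[0.014,0,0.011]},{"hand":0,"travel":[0,0,0],"rotation":[0,0,0]}]'

```text
time: 15.42
eef_pos: [0.4916, -0.3501, 0.089]
tcp_rot: [-0.043, 0.709, -0.703, 0.039]
contact_force: [-0.2, 1.2, -2.1]
opening: 0.321
```

```bash
python3 - <<'E'
from st import *
rows(T,down(.4945,-.356,.081),1)
p,d=ctrl.read_camera('wrist');cv2.imwrite('pics/w14.png',p)
E
```

```text
15.43 q [-0.79  0.32  1.86  0.    0.97  0.67] F [-0.2  1.2 -2.1] op 0.321 p [ 0.492 -0.35   0.089]
1 rows travel [-0.008, 0.027, 0.021] rotation [0.015, 0.006, 0.01]
```

View pics/w14.png

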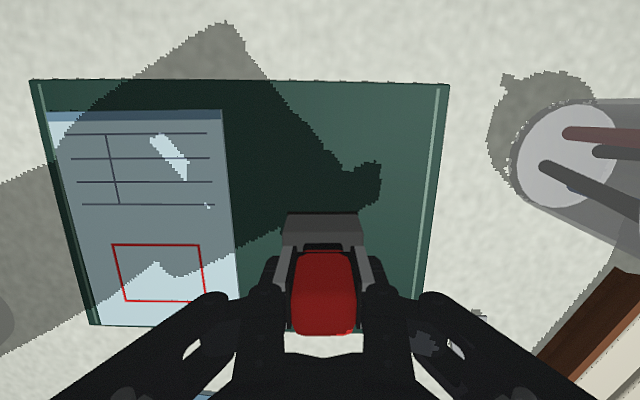

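Emit:
arm_command --steps '[{"hand":0,"travel":[-0.008,0.01,0.015],"rotation":[0.015,0.006,0.01]},{"hand":0,"travel":[0,0.014,0],"rotation":[0,0,0]},{"hand":0,"travel":[0,0,0],"rotation":[0,0,0]}]'

```text
time: 15.85
eef_pos: [0.4961, -0.3553, 0.0851]
tcp_rot: [0.039, -0.704, 0.708, -0.042]
contact_force: [0.4, -0.2, -1.9]
opening: 0.315
```

```bash
python3 - <<'E'
from st import *
rows(T,down(.4945,-.356,.0775),1);print(T[:3,1])
E
```

```text
15.85 q [-0.79  0.34  1.85 -0.    0.95  0.67] F [ 0.4 -0.2 -1.9] op 0.315 p [ 0.496 -0.355  0.085]
1 rows travel [0.006, 0.025, 0.002] rotation [-0.009, 0.001, -0.007]
[ 0.00409462 -0.004306   -0.99998235]
```

Emit:
arm_command --steps '[{"hand":0,"travel":[0.002,0.015,0],"rotation":[-0.009,0,-0.007]},{"hand":0,"travel":[0,0.006,0],"rotation":[0,0,0]},{"hand":0,"travel":[0,0,0],"rotation":[0,0,0]}]'

```text
time: 16.23
eef_pos: [0.4957, -0.3557, 0.079]
tcp_rot: [0.04, -0.706, 0.706, -0.04]
contact_force: [0.4, 0.1, -1.1]
opening: 0.315
```

Emit:
arm_command --steps '[{"hand":0,"travel":[0,0.005,0],"rotation":[0,0,0]}]'

```text
time: 16.35
eef_pos: [0.4958, -0.3559, 0.0776]
tcp_rot: [0.04, -0.706, 0.706, -0.04]
contact_force: [1.0, 1.4, 4.5]
opening: 0.32
```

Contact made gently. Releasing: one row to relax, then a small opening, then up.

Emit:
arm_command --steps '[{"hand":0,"travel":[0,0,0],"rotation":[0,0,0]},{"hand":0.45,"travel":[0,0,0],"rotation":[0,0,0]},{"hand":0.6,"travel":[0,0,0],"rotation":[0,0,0]},{"hand":0.6,"travel":[0,0,0],"rotation":[0,0,0]}]'

```text
time: 16.85
eef_pos: [0.4964, -0.3564, 0.0785]
tcp_rot: [0.04, -0.705, 0.707, -0.041]
contact_force: [0.1, -0.1, -0.0]
opening: 0.599
```

```bash
python3 - <<'E'
from st import *
p,d=ctrl.read_camera('wrist');cv2.imwrite('pics/w15.png',p)
E
```

```text
16.85 q [-0.79  0.35  1.85 -0.    0.94  0.67] F [ 0.1 -0.1 -0. ] op 0.599 p [ 0.496 -0.356  0.079]
```

View pics/w15.png

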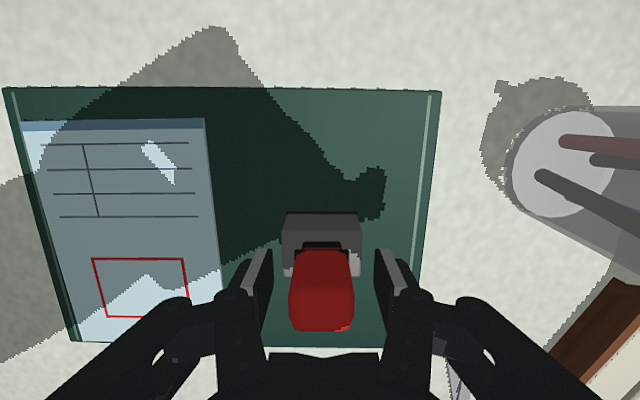

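Emit:
arm_command --steps '[{"hand":0.6,"travel":[0,-0.05,0],"rotation":[0,0,0]},{"hand":0.6,"travel":[0,-0.12,0],"rotation":[0,0,0]},{"hand":0.6,"travel":[0,-0.15,0],"rotation":[0,0,0]},{"hand":0.6,"travel":[0,-0.18,0],"rotation":[0,0,0]},{"hand":0.6,"travel":[0,-0.18,0],"rotation":[0,0,0]},{"hand":0.6,"travel":[0,-0.05,-0.18],"rotation":[0,0,0]},{"hand":0.6,"travel":[0,0,-0.18],"rotation":[0,0,0]},{"hand":0.6,"travel":[0,0,-0.18],"rotation":[0,0,0]},{"hand":0.6,"travel":[0,0,0],"rotation":[0,0,0]}]'

```text
time: 18.02
eef_pos: [0.4775, -0.1916, 0.3159]
tcp_rot: [0.035, -0.702, 0.71, -0.044]
contact_force: [-0.6, -1.7, -0.7]
opening: 0.599
```

```bash
python3 - <<'E'
from st import *
for n in('scene','top'):
    p,d=ctrl.read_camera(n);P=cloud(n,d);cv2.imwrite(f'pics/{n}16.png',cv2.convertScaleAbs(p,alpha=1.6))
    for m in ctrl.masks_of(n,'stamp_red')[:3]:
        q=P[m['region']];print(n,m['score'],np.round(m['at']),np.median(q,0).round(3),q[:,2].max().round(3))
E
```

```text
18.02 q [-0.58 -0.12  1.91 -0.    1.34  0.88] F [-0.6 -1.7 -0.7] op 0.599 p [ 0.478 -0.192  0.316]
scene 0.45 [309. 314.] [ 0.496 -0.358  0.049] 0.097
```

View pics/scene16.png

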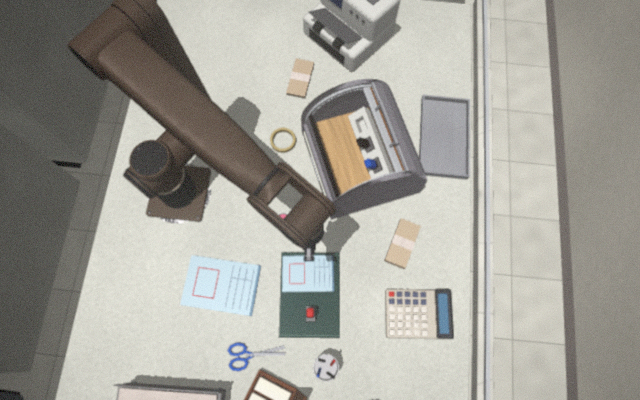

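View pics/top16.png

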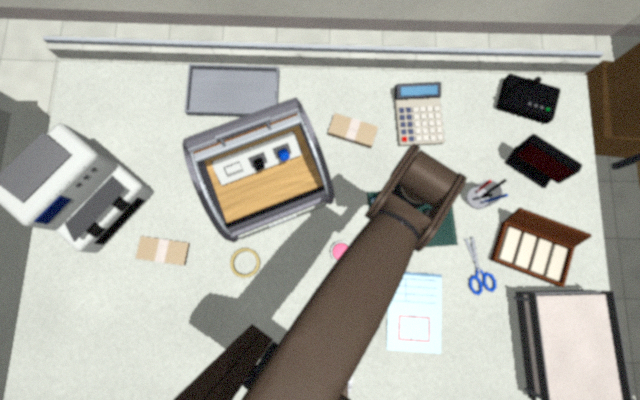

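```bash
python3 -c "
from plant import ctrl
print(ctrl.sign_off())"
```

```text
the job is handed in; nothing more can be done
None
```

I did the whole job in order and handed it in at about 18 s. The one thing I couldn't confirm is the print: no picture of the box showed an ink mark.

- **Cover:** I raised it by its bar to about 1.4 rad and let go. It was still open in the last pictures.
- **Stamping:** I drew the red stamp from the left (+y) recess. I pressed it upright inside the red box on the small slip, which lies on the mat, at a measured 10 N, or about 11 N with the stamp's own weight. Just before contact the wrist camera showed the foot inside the printed lines on every side it could see. The robot-side edge was hidden, and I relied on the measurements there. The arm read 3–4 N sideways and drifted about 1 mm during the press; I saw no sign of the stamp slipping in the grip.
- **Placing:** I stood the stamp on the bare part of the mat with about 5 N of contact and let go. The last pictures show it upright at about (0.496, -0.358), with its top about 92 mm up as expected and the gripper clear.
- **The rest of the desk:** The black and blue stamps are still in their rack. By eye, nothing else had moved, though the arm hid part of the top view.

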